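Reference bars on the analyser stage: load, select, start, park

TASK

First swing the selector lever fully home against its rubber stop, and only then lay every steel reference bar on the stage plate with a long side flush against the fence. Next swing the lever round until it lines up with the brass pointer and, leaving it there, push the recessed red start button fully in with the tip of the stylus. To finish, lay the stylus back in its shallow tray and swing the lever fully home again, with all the bars still flush and the other things on the bench left where they were.

Things in the scene. Friction and masses are not known exactly. Their poses are not given: they have to be found in the camera images.
- stage: fixed aluminium plate 120 mm (its x) x 330 mm (its y) x 8 mm; origin under its centre. A dark steel fence 15 mm wide and 10 mm high stands on it along the whole far (+x) edge.
- stage_fence (a point): point on the plate's top, at the foot and mid-length of the fence's near face; x points square into the fence, y along it, z up. The open plate is 105 mm deep in front of it. A bar lying flush has its centre at x = -13 mm, z = +13 mm here.
- console: fixed instrument box 130 mm wide, 100 mm deep, 105 mm high with a small amber lamp on top (to 162 mm); origin at the foot of the middle of its front face, x points into the box (yaw turns it), z up. In the middle of the front face is an upright slot 22 mm wide and 30 mm deep, open to the front and at the top, its floor 64 mm above the table; the button is recessed in it.
- recess (a point): the point in the plane of the console's front face straight before the button, mid-slot, 75 mm above the table; x points into the box.
- button (a joint): travel of the round red spring button (18 mm across) deep in the console's slot: 0 out, 0.006 m fully in; it needs about 4.5 N to go fully in and springs back. Its face stands 10 mm behind the console's front face when out.
- button_face (a point): centre of the button's face (moves with it); x points into the box, the way it is pressed.
- lever (a joint): angle in rad of the selector lever, a flat steel arm turning about an upright axis: 0 = home, against its black rubber stop block on the base plate (the end nearest the robot), growing anticlockwise seen from above to 2.2. It stays where it is left; moving it takes about 2 to 3 N at the knob.
- lever_axis (a point): the lever's axis, 8 mm above the table on top of the base plate (grey, 250 x 160 x 8 mm, with white scale ticks).
- lever_knob (a point): in the lever's black upright round knob (22 mm across, from 16 to 58 mm above the table), 72 mm from the axis, 40 mm above the table; x points outward from the axis along the arm.
- pointer (a joint): angle in rad of the brass set-pointer on the same axis and the same zero as lever: the lever lines up with it when the two are equal. The pointer cannot be moved by touch.
- pointer_tip (a point): inner end of the brass pointer (a block 20 x 12 mm on the base plate, just outside the lever's end), 96 mm from the axis, 10 mm up; x points outward from the axis.
- tray: fixed shallow white tray 210 mm (its x) x 120 mm (its y), 15 mm high, walls and floor 3 mm; origin under its centre.
- stylus: pressing stylus: black square handle 90 x 16 x 16 mm with a steel rod 9 mm thick and 60 mm long out of one end, 60 g; origin at the centre of the handle, x along it towards the rod's tip. It starts lying in the tray.
- stylus_tip (a point): end of the stylus's rod, 105 mm from the handle's centre along its x.
- bar0: steel reference bar 90 x 26 x 26 mm (about 300 g), origin at its centre, x along its length; lies on the table at first. All bars are alike; one of the three may be absent (None from the start).
- bar1: steel reference bar 90 x 26 x 26 mm (about 300 g), origin at its centre, x along its length; lies on the table at first. All bars are alike; one of the three may be absent (None from the start).
- bar2: steel reference bar 90 x 26 x 26 mm (about 300 g), origin at its centre, x along its length; lies on the table at first. All bars are alike; one of the three may be absent (None from the start).
- puck: copper disc 42 mm across, 14 mm high, a bystander; origin under its centre
- jar: closed jar 44 mm across, 55 mm high, a bystander; origin under its centre
- flask: closed bottle 66 mm across, 150 mm high, a bystander; origin under its centre
- brush: hand brush lying down, a bystander; origin under its centre (mid-length)
- cup: white plastic sample ring 40 mm across, 30 mm high, a bystander; origin under its centre
Things that resemble listed ones, but are neither listed nor needed, are in the scene too. Leave any brown or orange look-alike of the tray alone.

How it is judged:
By the outcome, as a careful person would: the job done as asked, in the order asked, and still so for the second after the job is handed in, with the robot touching nothing.
Of bar0, bar1, bar2 only 2 to 3 are there at a start; the rules pass over those that are not, and their reading is None.
At some moment in a run one of bar0, bar1, bar2 may be knocked a few centimetres aside while the robot is not near it.
Once in a run the grip may slacken for a moment while it holds something.
It also fails if it takes over 210 s, if anything falls off the work surface, if the arm or the gripper's body presses on something with over 40 N, if the wrist force passes 120 N, or if a joint passes its speed limit or range.

ROBOT

A 6-joint arm with a two-finger parallel gripper is mounted at the origin on the work surface. World frame = base frame: x ahead of the robot, y to its left, z up, the work surface at z = 0. Lengths are in m, angles in rad, forces in N, time in s.
With the tool pointing down it reaches from about 0.3 to 0.875 m from the base axis. Payload 6.4 kg.
Tool frame: the origin (TCP) lies on the centre line of the jaws, within the pads' length; the fingertips stand 17 mm ahead of it and the grasp point (between the pads) lies 2 mm behind it; z points along the fingers, y is the direction in which the jaws open and shut (so a half turn about z gives the same grasp; the last joint's range is limited). The gripper opens to 88 mm and grips with 3 to 60 N. Pads are 18 mm wide; open, the fingers measure 123 mm over their backs; the gripper's body (75 mm by 187 mm) begins 45 mm behind the grasp point.
Start: joints at [-1.403, 0.181, 1.607, -0, 1.354, -0.206], TCP at [0.21, -0.535, 0.256] pointing down, gripper open.
Joint ranges: [-2.99, 2.99], [-0.89, 2.07], [0.3, 2.58], [-1.14, 4.28], [0, 2.63], [-3.12, 3.12]. Speed limits (rad/s): [2.57, 2.57, 3.01, 3.14, 3.14, 3.14].

INTERFACE

Orientations are given as a unit quaternion [x, y, z, w].
In Python, from bench import ctrl gives the robot as it stands. The module is installed in compiled form; this text tells all that it offers.
- The arm moves only by the shell command python3 -m crank 'ROWS'. ROWS is JSON, a list of rows, each a list of 5 numbers: the opening, from -1 (shut) to 1 (fully open), then the shift along the tool's x, y, z in units of 25 mm (1.0 is 25 mm), then the turn about the tool's z in units of 6 degrees (1.0 is 6 degrees). A call has 1 to 5 rows; each row is the pose to reach, as a shift and turn from the pose commanded when the call began, along the tool's axes at that moment; what a row does not reach only later rows make up. A row lasts 1/12 s, in which the tool goes at most 41.7 mm and 7.16 degrees, less where a joint would pass 70% of its speed; a pose out of reach is approached as far as the arm can. A call with a gripper value outside its range is refused whole. The fingers move at their own pace and stop on an object; the grip force is fixed at half the most. Time passes only in rows, so rows that repeat a pose let the fingers close. It gives the time, the measured TCP pose, the force and the opening at its end, in the units of the state.
- ctrl.get_obs(): the state, without advancing time (a new reading comes with each control period).
- ctrl.read_camera(name): name is "scene" or "top"; returns a dict with "color" (480x640x3 uint8, red, green, blue), "z_map" (480x640 float32, m along the optical axis (not along the pixel's ray), 0 where there is no reading), "fx", "fy", "cx", "cy" (pixels), "rvec" (rotation vector, rad) and "tvec" (3), from world to camera coordinates, as OpenCV has them. Camera axes: x right, y down, z forward; pixel columns grow to the right and rows downward; lengths in m; the calibration is good to about 2 mm. A picture is of the moment at which its call begins.
- ctrl.hand_in(): hands the job in, once; it reports no verdict.
Trained networks look in a picture, given as the dict that the camera call returned (one of the last four; its "shot" number tells which), for a name from the list of things; names that differ only in an ending like _2 or _b are one class to them, and where a whole thing is asked for, a point or a joint stands for the part that bears it (a point fixed in the world has none). Each returns a list of dicts, best first, with "p" (0 to 1); they miss things now and then, are a little off and sometimes report something else, mostly with a low value. They report only what shows in the picture. A call takes as long as a camera call. They do not tell look-alikes from the thing itself.
- ctrl.search_frame(thing, picture): "box" ([left, top, width, height] in pixels, round what is visible of it).
- ctrl.masks_of(thing, picture): "mask" (480x640 bool, what is visible of it) and "box" ([left, top, width, height] in pixels, round what is visible of it).
The state is a dict: "time": time; "joint_pos": joint angles; "dq": joint speeds; "joint_efforts": joint torques, N m; "ee_pos": TCP position; "ee_rot": TCP orientation; "force": force on the tool from outside, world axes, zero at the start; "wrist_torque": the same for the moment, N m; "finger_gap": opening from 0.0 (shut) to 1.0 (fully open).
Only numpy, scipy, OpenCV 4.12 (cv2) and the standard library are available. Lean on these libraries where they do the work, as an engineer would, in place of code of your own. Each camera call takes 0.05 s, during which the arm holds its last target.

## Working session

There is one attempt and no reset: what is moved stays moved. The work goes in short steps, Python scripts to look and compute and a shell command to move; the robot and the scene stay as the last step left them, time stands still between calls to the robot, and variables do not carry over. Pictures are saved under pics/ and viewed, and the job is handed in when it is done.

```bash
mkdir -p pics; ls
cat > h.py <<'E'
import numpy as np, cv2
from bench import ctrl
from scipy.spatial.transform import Rotation as R
def shot(n,f=None):
    p=ctrl.read_camera(n)
    if f: cv2.imwrite('pics/'+f+'.png',p['color'][:,:,::-1])
    return p
def cam(p):
    Rm,_=cv2.Rodrigues(np.array(p['rvec'],float)); return Rm,np.array(p['tvec'],float).ravel()
def cloud(p):
    z=p['z_map']; v,u=np.mgrid[0:480,0:640]
    c=np.stack([(u-p['cx'])/p['fx']*z,(v-p['cy'])/p['fy']*z,z],-1)
    Rm,t=cam(p); return (c-t)@Rm
def proj(p,P):
    Rm,t=cam(p); c=np.atleast_2d(P)@Rm.T+t
    return np.stack([c[:,0]/c[:,2]*p['fx']+p['cx'],c[:,1]/c[:,2]*p['fy']+p['cy']],-1)
def onplane(p,u,v,h):
    Rm,t=cam(p); d=Rm.T@np.array([(u-p['cx'])/p['fx'],(v-p['cy'])/p['fy'],1]); o=-Rm.T@t
    return o+d*(h-o[2])/d[2]
def st():
    o=ctrl.get_obs(); r=R.from_quat(o['ee_rot']).as_matrix()
    print('t',round(o['time'],2),'pos',np.round(o['ee_pos'],4),'x',np.round(r[:,0],3),'z',np.round(r[:,2],3),'F',np.round(o['force'],1),'gap',round(o['finger_gap'],3),'q',np.round(o['joint_pos'],2)); return o
E
python3 - <<'E'
from h import *
st()
for n in('scene','top'):
    p=shot(n,n+'0'); print(n,p['fx'],p['tvec'],p['rvec'],-cam(p)[0].T@cam(p)[1])
    for k in ['stage','console','button','lever','lever_knob','pointer','tray','stylus','bar0','puck','jar','flask','brush','cup']:
        C=cloud(p)
        for m in ctrl.masks_of(k,p):
            if m['p']<.3: continue
            q=C[m['mask']&(p['z_map']>0)]
            print(k,round(m['p'],2),m['box'],np.round(np.median(q,0),3) if len(q) else None)
E
```

```text
pics
t 0.0 pos [ 0.2099 -0.5348  0.2548] x [0.931 0.365 0.   ] z [-0.     0.002 -1.   ] F [-0.1 -0.2 -0.2] gap 1.001 q [-1.4   0.18  1.61 -0.    1.35 -0.21]
scene 523.8986988883515 [-0.13118027 -0.31279118  1.48320117] [ 1.98870078  1.68985744 -0.5384192 ] [ 1.12615534 -0.06015579  1.02131666]
stage 0.67 [304.5, 294.7, 162.7, 67.3] [0.634 0.176 0.008]
stage 0.59 [111.0, 288.7, 46.2, 36.9] [ 0.504 -0.349  0.02 ]
console 0.7 [193.9, 342.3, 77.5, 80.1] [ 0.755 -0.147  0.104]
button 0.62 [226.9, 360.9, 6.5, 7.2] [ 0.694 -0.147  0.082]
lever 0.93 [112.8, 286.1, 42.5, 41.4] [ 0.503 -0.352  0.02 ]
lever_knob 0.76 [114.3, 289.8, 42.4, 35.8] [ 0.502 -0.352  0.02 ]
lever_knob 0.48 [306.7, 293.0, 162.4, 65.9] [0.634 0.176 0.008]
pointer 0.59 [97.5, 336.7, 8.5, 6.8] [ 0.57  -0.421  0.012]
tray 0.8 [129.4, 168.1, 68.5, 68.5] [ 0.195 -0.297  0.003]
tray 0.75 [212.2, 228.5, 57.4, 85.3] [ 0.445 -0.112  0.003]
tray 0.65 [376.2, 141.6, 58.4, 61.3] [0.182 0.343 0.003]
stylus 0.84 [227.6, 236.2, 14.1, 58.1] [ 0.412 -0.129  0.017]
bar0 0.56 [403.5, 236.8, 24.3, 33.8] [0.464 0.288 0.024]
puck 0.83 [268.1,
[... 1055 characters left out ...]

tray 0.9 [352.5, 216.8, 48.6, 78.8] [ 0.434 -0.114  0.005]
tray 0.75 [419.1, 301.2, 59.8, 76.4] [ 0.212 -0.304  0.005]
tray 0.63 [247.7, 272.8, 17.5, 21.4] [0.361 0.201 0.055]
stylus 0.62 [378.9, 236.9, 8.8, 51.0] [ 0.387 -0.129  0.02 ]
bar0 0.96 [212.8, 229.9, 17.2, 35.7] [0.457 0.29  0.027]
bar0 0.58 [251.3, 229.2, 20.7, 32.3] [0.453 0.19  0.027]
puck 0.61 [344.2, 191.4, 18.3, 17.5] [ 0.575 -0.05   0.015]
jar 0.54 [250.1, 275.8, 16.1, 15.9] [0.361 0.2   0.055]
flask 0.95 [127.1, 177.8, 41.6, 31.0] [0.575 0.46  0.101]
brush 0.77 [111.7, 261.7, 66.3, 59.5] [0.324 0.502 0.018]
cup 0.53 [432.1, 131.3, 18.1, 16.9] [ 0.739 -0.286  0.025]
cup 0.3 [365.7, 107.9, 57.1, 55.5] [ 0.714 -0.143  0.106]
```

View pics/scene0.png

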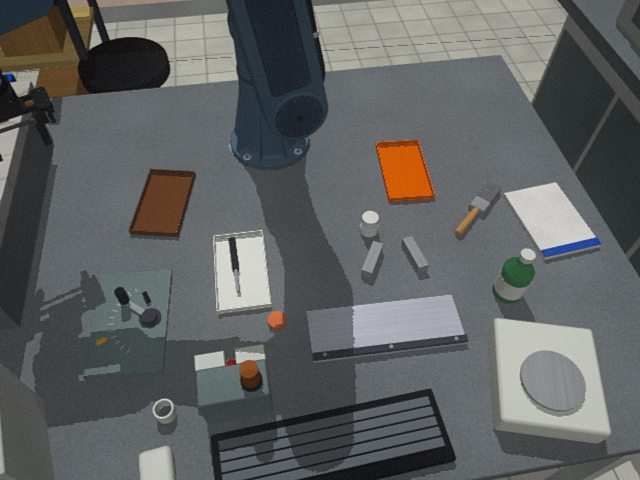

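View pics/top0.png

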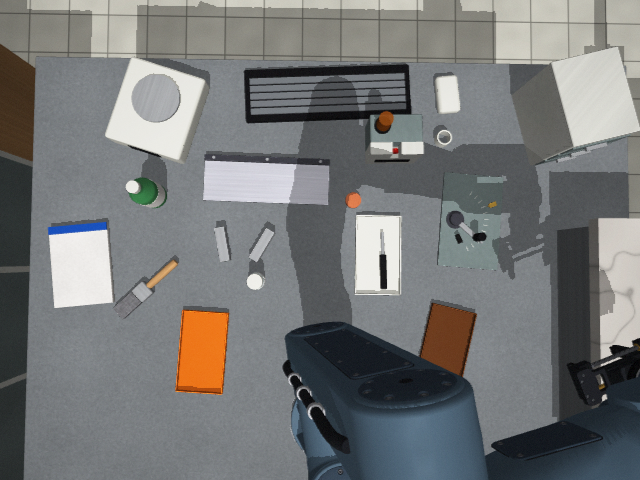

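The scene shows two bars at (372,259) and (415,254), with the jar beside the first. The stylus is in the white tray, its rod towards +x. The lever plate is at (125,320) and the console at (232,380). I'll zoom in on the lever and the others.

Run:
```python
from h import *
a=cv2.imread('pics/scene0.png'); b=cv2.imread('pics/top0.png')
z1=cv2.resize(a[265:385,75:185],None,fx=4.8,fy=4.8,interpolation=2)[:590]
z2=cv2.resize(b[165:275,430:530],None,fx=5,fy=5,interpolation=2)
cv2.imwrite('pics/z1.png',z1); cv2.imwrite('pics/z2.png',z2)
z3=cv2.resize(b[205:300,200:410],None,fx=3.8,fy=3.8,interpolation=2);cv2.imwrite('pics/z3.png',z3)
p=shot('top');C=cloud(p);q=shot('scene');D=cloud(q)
def rect(pts):
    r=cv2.minAreaRect((pts[:,:2]*1000).astype(np.float32)); return r
for k,pp,CC in (('bar0',p,C),('bar0',q,D),('stylus',p,C),('stylus',q,D),('stage',p,C),('stage',q,D),('console',p,C),('tray',p,C)):
    for m in ctrl.masks_of(k,pp):
        if m['p']<.45: continue
        g=CC[m['mask']&(pp['z_map']>0)]
        if k=='bar0': g=g[(g[:,2]>.02)&(g[:,2]<.032)]
        if k=='console': g=g[(g[:,2]>.1)&(g[:,2]<.11)]
        if len(g)>10: print(k,m['box'],[np.round(x,1) for x in rect(g)],len(g),g[:,2].min(),g[:,2].max())
```

```text
bar0 [250.5, 228.8, 22.6, 35.2] [array([453.7, 189.2]), array([25.1, 87.2]), np.float64(59.9)] 309 0.020550848101918807 0.03195801202832718
bar0 [214.5, 229.5, 15.0, 32.7] [array([455. , 292.1]), array([86.7, 26.7]), np.float64(11.4)] 344 0.020882813631293417 0.031809841459027745
bar0 [361.8, 242.4, 21.1, 35.5] [array([457.1, 189.1]), array([26.4, 93. ]), np.float64(59.8)] 368 0.020144932306152323 0.03126862673920349
bar0 [401.7, 236.6, 28.7, 36.4] [array([458.3, 290.6]), array([91.8, 26.9]), np.float64(10.2)] 372 0.020112205970300983 0.031057936228256464
stylus [378.5, 230.6, 10.1, 58.3] [array([ 415.7, -131. ]), array([147.5,  21.9]), np.float64(1.1)] 296 0.0004690813106522294 0.02511042064647443
stylus [228.0, 235.6, 12.8, 62.6] [array([ 418.5, -128.2]), array([150.9,  18.7]), np.float64(2.1)] 333 -0.00020122970793382076 0.023845384150001567
stage [203.9, 154.7, 128.8, 51.9] [array([629.7, 179.4]), array([334.3, 127.2]), np.float64(88.2)] 5734 -0.001939572621647656 0.0275182714807564
stage [307.0, 293.3, 160.1, 68.0] [array([629.5, 181. ]), array([335. , 125.6]), np.float64(87.6)]
[... 221 characters left out ...]
56.7] [array([ 724.9, -146.8]), array([101.4, 131.2]), np.float64(1.3)] 1716 0.10005826850011922 0.10999529089922962
tray [176.3, 308.2, 51.2, 83.3] [array([172.3, 344.4]), array([126.8, 220.3]), np.float64(86.6)] 3964 -0.0030648922390897914 0.02180469429375742
tray [353.3, 215.6, 45.6, 81.0] [array([ 430.3, -115.2]), array([119.3, 208.7]), np.float64(89.9)] 3193 -0.0038602393009811477 0.023834511674121216
tray [419.8, 303.0, 53.0, 72.5] [array([ 230.5, -216.8]), array([309.1, 168.7]), np.float64(75.1)] 2806 -0.0031784394300185407 0.6929401490912208
tray [381.0, 235.4, 4.0, 53.4] [array([ 415.5, -130.2]), array([ 20.4, 147.7]), np.float64(89.7)] 323 -0.0013320032827926116 0.02511042064647443
```

View pics/z1.png

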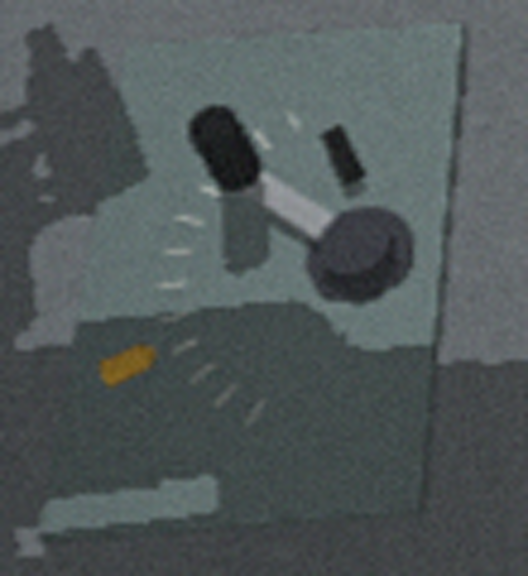

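View pics/z2.png

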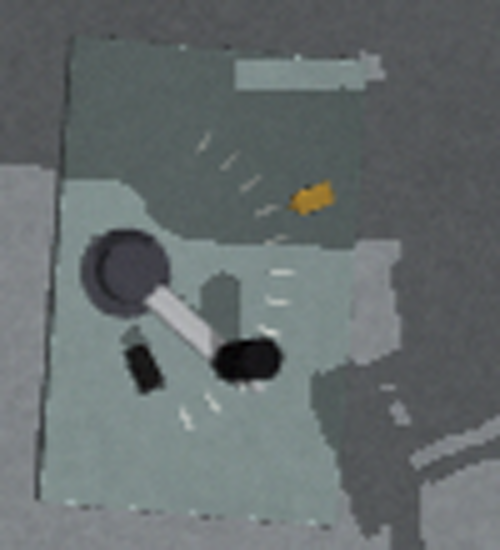

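View pics/z3.png

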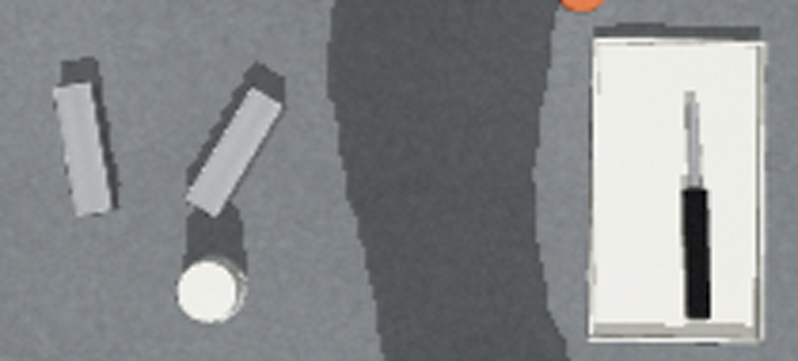

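Run:
```python
from h import *
for n in('top','scene'):
    p=shot(n);C=cloud(p);rgb=p['color'].astype(int)
    reg=(abs(C[...,0]-.52)<.14)&(abs(C[...,1]+.36)<.11)&(p['z_map']>0)
    kn=reg&(C[...,2]>.05)&(C[...,2]<.07); 
    print(n,'knob top',kn.sum(),np.round(C[kn].mean(0),4),np.round(C[kn].min(0),4),np.round(C[kn].max(0),4))
    br=reg&(rgb[...,0]-rgb[...,2]>60)
    print('brass',br.sum(),np.round(C[br].mean(0),4))
    r=cv2.minAreaRect((C[br][:,:2]*1000).astype(np.float32)); print(r)
    hub=reg&(C[...,2]>.018)&(C[...,2]<.05); 
    for lo,hi in((.014,.02),(.02,.026),(.026,.032),(.032,.04),(.04,.05)):
        m=reg&(C[...,2]>lo)&(C[...,2]<hi); print(lo,m.sum(),np.round(C[m].mean(0),4),np.round(C[m].min(0),3),np.round(C[m].max(0),3))
    wh=reg&(rgb.min(-1)>165); print('white',wh.sum())
u={'hub':(127+0,273),}
p=shot('top')
for nm,(a,b) in dict(hub=(125,273),hubtop=(133,268),pin=(292,205),pout=(333,190),stop=(144,366)).items():
    for h in (.008,.016,.024): print(nm,h,np.round(onplane(p,430+a/5-.4,165+b/5-.4,h),4))
tk=[(186,418),(212,402),(268,330),(278,301),(282,272),(275,240),(266,210),(250,184),(229,160),(205,142)]
T=np.array([onplane(p,430+a/5-.4,165+b/5-.4,.0085)[:2] for a,b in tk])
A=np.c_[2*T,np.ones(len(T))];s=np.linalg.lstsq(A,(T**2).sum(1),rcond=None)[0];c=s[:2];print('circle',c,np.sqrt(s[2]+c@c))
print(np.round(np.arctan2(*(T-c).T[::-1]),3))
```

```text
top knob top 62 [ 0.4767 -0.3733  0.0585] [ 0.4676 -0.3833  0.0519] [ 0.486  -0.3643  0.0634]
brass 30 [ 0.5649 -0.4202  0.015 ]
((564.7425537109375, -419.8730163574219), (10.113214492797852, 18.646583557128906), 18.670034408569336)
0.014 307 [ 0.5166 -0.3565  0.0161] [ 0.398 -0.445  0.014] [ 0.645 -0.278  0.02 ]
0.02 138 [ 0.507  -0.3287  0.0222] [ 0.461 -0.413  0.02 ] [ 0.56  -0.305  0.026]
0.026 11 [ 0.4945 -0.3519  0.028 ] [ 0.467 -0.375  0.026] [ 0.532 -0.307  0.032]
0.032 9 [ 0.4776 -0.3664  0.0365] [ 0.469 -0.371  0.032] [ 0.487 -0.364  0.039]
0.04 11 [ 0.4758 -0.3663  0.0453] [ 0.468 -0.37   0.041] [ 0.484 -0.364  0.049]
white 78
scene knob top 89 [ 0.482  -0.3746  0.0565] [ 0.4696 -0.3855  0.0504] [ 0.492  -0.3642  0.0624]
brass 52 [ 0.569  -0.4202  0.0128]
((568.4253540039062, -419.7906494140625), (13.162833213806152, 21.48027992248535), 22.98505210876465)
0.014 249 [ 0.5159 -0.3421  0.0171] [ 0.458 -0.434  0.014] [ 0.645 -0.293  0.02 ]
0.02 116 [ 0.5132 -0.3314  0.0216] [ 0.467 -0.385  0.02 ] [ 0.547 -0.307  0.026]
0.026 19 [ 0.4875 -0.3719  0.0294] [ 0.477 -0.382  0.026] 
[... 171 characters left out ...]
.364  0.049]
white 1
hub 0.008 [ 0.5252 -0.3224  0.008 ]
hub 0.016 [ 0.5244 -0.3197  0.016 ]
hub 0.024 [ 0.5237 -0.317   0.024 ]
hubtop 0.008 [ 0.5279 -0.3267  0.008 ]
hubtop 0.016 [ 0.5271 -0.324   0.016 ]
hubtop 0.024 [ 0.5263 -0.3213  0.024 ]
pin 0.008 [ 0.5624 -0.4125  0.008 ]
pin 0.016 [ 0.5613 -0.4092  0.016 ]
pin 0.024 [ 0.5603 -0.4059  0.024 ]
pout 0.008 [ 0.5706 -0.4347  0.008 ]
pout 0.016 [ 0.5695 -0.4313  0.016 ]
pout 0.024 [ 0.5684 -0.4278  0.024 ]
stop 0.008 [ 0.4756 -0.3323  0.008 ]
stop 0.016 [ 0.4752 -0.3296  0.016 ]
stop 0.024 [ 0.4748 -0.3268  0.024 ]
circle [ 0.52506272 -0.3227345 ] 0.08276452747530122
[-2.751 -2.552 -1.944 -1.744 -1.556 -1.346 -1.143 -0.946 -0.74  -0.546]
```

```bash
cat >> h.py <<'E'
def to(x,y,z,yaw=None):
    "units needed to bring TCP to world x,y,z with tool x axis at world yaw (deg)"
    o=ctrl.get_obs(); r=R.from_quat(o['ee_rot']).as_matrix()
    d=r.T@(np.array([x,y,z])-o['ee_pos'])/.025
    cur=np.degrees(np.arctan2(r[1,0],r[0,0])); t=0
    if yaw is not None: t=-((yaw-cur+180)%360-180)/6
    print('units',np.round(d,2),'turn',round(t,2),'yaw now',round(cur,1),'rows>=',int(np.ceil(max(np.linalg.norm(d)*.025/.0417,abs(t)*6/7.16))))
E
python3 -c "
from h import *
to(.479,-.374,.12,46.4)"
```

```text
units [12.37 -2.08  5.43] turn -4.16 yaw now 21.4 rows>= 9
```

```bash
python3 -m crank '[[0.2,1.6,-0.2,0.5,-1],[0.2,3.2,-0.5,1.2,-2],[0.2,4.8,-0.8,2,-3],[0.2,6.4,-1.1,2.8,-4],[0.2,7.8,-1.3,3.4,-4.2]]' && python3 -c "
from h import *
to(.479,-.374,.12,46.4)"
```

```text
time: 2.57
ee_pos: [0.3749, -0.4359, 0.1728]
ee_rot: [0.917, 0.398, -0.0, -0.0]
force: [-0.2, -0.3, 0.5]
finger_gap: 0.647
units [4.65 1.35 2.11] turn 0.08 yaw now 46.9 rows>= 4
```

```bash
python3 -m crank '[[0.0,1.6,0.4,0.7,0],[0.0,3.2,0.9,1.4,0],[0.0,4.6,1.3,2,0],[0.0,4.65,1.35,2.1,0],[0.0,4.65,1.35,2.1,0]]' && python3 -c "
from h import *
st()
p=shot('scene','s1');to(.479,-.374,.048,46.4)"
```

```text
time: 2.98
ee_pos: [0.4794, -0.3734, 0.1192]
ee_rot: [0.918, 0.398, -0.0, -0.002]
force: [-0.5, -0.2, -0.3]
finger_gap: 0.498
t 2.98 pos [ 0.4794 -0.3734  0.1192] x [0.684 0.73  0.   ] z [-0.002  0.002 -1.   ] F [-0.5 -0.2 -0.3] gap 0.498 q [-0.86  0.4   1.62  0.    1.12 -0.1 ]
units [ 0.04 -0.01  2.89] turn 0.06 yaw now 46.8 rows>= 2
```

View pics/s1.png

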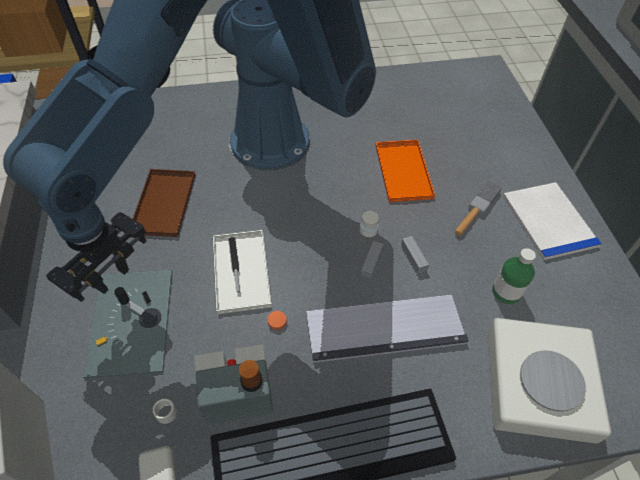

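The gripper is above the lever knob at (122,295), with the jaws open along the tangent. I'll descend and close.

```bash
python3 -m crank '[[0.0,0,0,1.4,0],[0.0,0,0,2.85,0],[0.0,0,0,2.85,0],[-0.3,0,0,2.85,0],[-0.6,0,0,2.85,0]]' && python3 -m crank '[[-1,0,0,0,0],[-1,0,0,0,0],[-1,0,0,0,0]]' && python3 -c "
from h import *
st()
import math
for a in (-2.35,-2.5,-2.65,-2.75): to(.527+.072*math.cos(a),-.322+.072*math.sin(a),.048,math.degrees(a)+180)"
```

```text
time: 3.45
ee_pos: [0.4782, -0.3777, 0.052]
ee_rot: [0.919, 0.395, 0.0, 0.001]
force: [-0.1, -0.7, 0.4]
finger_gap: 0.37
time: 3.7
ee_pos: [0.4788, -0.3775, 0.0526]
ee_rot: [0.918, 0.396, 0.0, 0.002]
force: [-4.5, -0.5, 6.7]
finger_gap: 0.236
t 3.7 pos [ 0.4788 -0.3775  0.0526] x [ 0.687  0.727 -0.001] z [ 0.002 -0.003 -1.   ] F [-4.5 -0.5  6.7] gap 0.236 q [-0.86  0.5   1.64 -0.    1.   -0.1 ]
units [ 0.06 -0.19  0.18] turn 0.21 yaw now 46.6 rows>= 1
units [ 0.1  -0.62  0.18] turn 1.64 yaw now 46.6 rows>= 2
units [ 0.21 -1.04  0.18] turn 3.08 yaw now 46.6 rows>= 3
units [ 0.31 -1.3   0.18] turn 4.03 yaw now 46.6 rows>= 4
```

```bash
python3 -m crank '[[-1,0.04,-0.3,0,1],[-1,0.1,-0.6,0,1.8],[-1,0.17,-0.85,0,2.6],[-1,0.24,-1.1,0,3.3],[-1,0.24,-1.1,0,3.3]]' && python3 -c "
from h import *
st()"
```

```text
time: 4.12
ee_pos: [0.4615, -0.3561, 0.0527]
ee_rot: [0.973, 0.23, -0.001, 0.003]
force: [-11.8, -9.3, 5.2]
finger_gap: 0.239
t 4.12 pos [ 0.4615 -0.3561  0.0527] x [ 0.894  0.447 -0.003] z [-0.    -0.007 -1.   ] F [-11.8  -9.3   5.2] gap 0.239 q [-0.86  0.45  1.71 -0.01  0.97  0.25]
```

```bash
python3 -m crank '[[-1,-0.08,-0.1,0,0.4],[-1,-0.08,-0.2,0,0.6],[-1,-0.08,-0.2,0,0.6]]' && python3 -c "
from h import *
o=st();r=R.from_quat(o['ee_rot']).as_matrix();print(r.T@o['force'])"; python3 -m crank '[[-1,-0.03,-0.15,0,0.2],[-1,-0.03,-0.15,0,0.2],[-1,-0.03,-0.15,0,0.2]]' && python3 -c "
from h import *
o=st();r=R.from_quat(o['ee_rot']).as_matrix();print(r.T@o['force'])"
```

```text
time: 4.37
ee_pos: [0.4593, -0.3522, 0.0527]
ee_rot: [0.98, 0.2, 0.001, 0.003]
force: [-3.5, -6.0, 4.0]
finger_gap: 0.24
t 4.37 pos [ 0.4593 -0.3522  0.0527] x [0.92  0.392 0.001] z [ 0.003 -0.006 -1.   ] F [-3.5 -6.   4. ] gap 0.24 q [-0.86  0.45  1.73 -0.    0.96  0.31]
[-5.61586104  4.18489068 -4.00377128]
time: 4.62
ee_pos: [0.4577, -0.3493, 0.0526]
ee_rot: [0.982, 0.19, 0.002, 0.004]
force: [-1.7, -7.3, 1.4]
finger_gap: 0.236
t 4.62 pos [ 0.4577 -0.3493  0.0526] x [0.928 0.374 0.002] z [ 0.004 -0.007 -1.   ] F [-1.7 -7.3  1.4] gap 0.236 q [-0.86  0.44  1.74 -0.    0.96  0.33]
[-4.33981551  6.10583926 -1.36385885]
```

```bash
python3 -m crank '[[-1,-0.02,-0.15,0,0],[-1,-0.02,-0.15,0,0],[-1,-0.02,-0.15,0,0]]' && python3 -c "
from h import *
o=st();r=R.from_quat(o['ee_rot']).as_matrix();print(r.T@o['force'])"; python3 -m crank '[[-1,-0.02,-0.15,0,0],[-1,-0.02,-0.15,0,0],[-1,-0.02,-0.15,0,0]]' && python3 -c "
from h import *
o=st();r=R.from_quat(o['ee_rot']).as_matrix();print(r.T@o['force'])"
```

```text
time: 4.87
ee_pos: [0.4574, -0.3491, 0.0528]
ee_rot: [0.982, 0.19, 0.003, 0.007]
force: [6.3, -19.0, -12.3]
finger_gap: 0.24
t 4.87 pos [ 0.4574 -0.3491  0.0528] x [0.927 0.374 0.003] z [ 0.009 -0.013 -1.   ] F [  6.3 -19.  -12.3] gap 0.24 q [-0.86  0.44  1.74 -0.    0.95  0.33]
[-1.31848181 19.75331176 12.56193404]
time: 5.12
ee_pos: [0.4572, -0.3488, 0.053]
ee_rot: [0.982, 0.19, 0.005, 0.011]
force: [13.9, -30.4, -23.9]
finger_gap: 0.242
t 5.12 pos [ 0.4572 -0.3488  0.053 ] x [0.928 0.373 0.005] z [ 0.013 -0.019 -1.   ] F [ 13.9 -30.4 -23.9] gap 0.242 q [-0.86  0.43  1.75 -0.    0.94  0.33]
[ 1.43571235 32.81656248 24.69508381]
```

```bash
python3 -m crank '[[-1,0.02,0.2,0,0],[-1,0.02,0.2,0,0],[-0.2,0.02,0.2,0,0],[0,0.02,0.2,0,0],[0,0.02,0.2,0,0]]' && python3 -m crank '[[0,0,0,-1.4,0],[0,0,0,-2.8,0],[0,0,0,-3.5,0]]' && python3 -c "
from h import *
o=st()
for n in ('scene','top'):
    p=shot(n,n+'2'); C=cloud(p)
    kn=(abs(C[...,0]-.46)<.03)&(abs(C[...,1]+.35)<.03)&(abs(C[...,2]-.057)<.004);print(kn.sum(),C[kn].mean(0) if kn.any() else 0)
    a=cv2.imread('pics/%s2.png'%n)
    z=a[265:385,75:185] if n=='scene' else a[165:275,430:530]
    cv2.imwrite('pics/%s2z.png'%n,cv2.resize(z,None,fx=4.5,fy=4.5,interpolation=2))
"
```

```text
time: 5.53
ee_pos: [0.4549, -0.3435, 0.0503]
ee_rot: [0.982, 0.191, 0.0, -0.0]
force: [-0.2, 0.5, -0.0]
finger_gap: 0.474
time: 5.78
ee_pos: [0.4558, -0.3442, 0.1408]
ee_rot: [0.982, 0.191, 0.001, 0.001]
force: [-0.1, -0.7, 1.3]
finger_gap: 0.502
t 5.78 pos [ 0.4558 -0.3442  0.1408] x [0.927 0.375 0.001] z [ 0.002 -0.002 -1.   ] F [-0.1 -0.7  1.3] gap 0.502 q [-0.85  0.3   1.71  0.    1.13  0.33]
71 [ 0.46231275 -0.34888914  0.05726313]
0 0
```

View pics/scene2z.png

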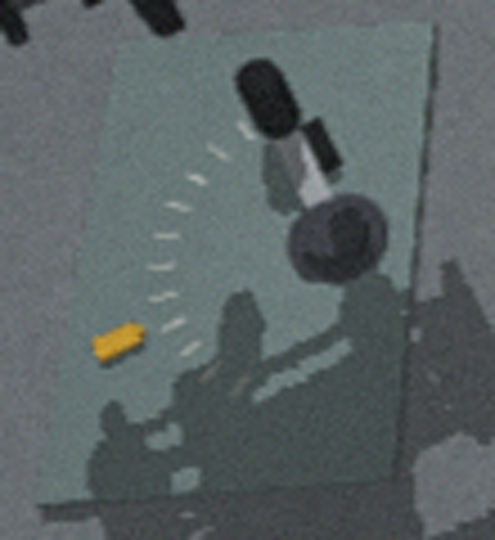

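The lever rests against its black stop at (320,145 in the zoom), so home is done. Next I'll measure the fence and the bars with the top camera.

Run:
```python
from h import *
p=shot('top','top3');g=cv2.GaussianBlur(p['color'].astype(np.float32).mean(-1),(3,3),0)
T=[];B=[]
for u in range(212,324,3):
    col=g[150:212,u]; d=np.diff(col)
    i=int(np.argmax(d[:25]));  # dark->bright going down = fence near face top edge
    w=d[max(i-2,0):i+3].clip(0); v=150+max(i-2,0)+.5+(w*np.arange(len(w))).sum()/w.sum()
    T.append(onplane(p,u,v,.018)[:2])
    j=25+int(np.argmax(np.abs(d[25:]))); B.append((onplane(p,u,150+j+.5,.008)[:2]))
T=np.array(T);B=np.array(B)
def fit(P):
    for _ in range(4):
        c=np.polyfit(P[:,1],P[:,0],1); r=P[:,0]-np.polyval(c,P[:,1]); P=P[abs(r)<max(.002,1.5*r.std())]
    return c,r.std(),len(P)
for P in(T,B):
    c,s,n=fit(P); print('x at y=.1,.26:',np.polyval(c,[.1,.26]),'yaw deg',-np.degrees(np.arctan(c[0])),s,n)
a=cv2.imread('pics/top3.png');cv2.imwrite('pics/z4.png',cv2.resize(a[140:215,190:340],None,fx=5,fy=5,interpolation=2))
# bars from color edges: masks
C=cloud(p)
for m in ctrl.masks_of('bar0',p):
    q=m['mask'].astype(np.uint8); print(m['p'],m['box']); 
    if m['p']<.4: continue
    cs=max(cv2.findContours(q,0,1)[0],key=cv2.contourArea)
    P=np.array([onplane(p,a,b,.026)[:2] for a,b in cs[:,0]])*1000
    print(cv2.minAreaRect(P.astype(np.float32)))
```

```text
x at y=.1,.26: [0.66732693 0.67226604] yaw deg -1.768126171009538 0.00018166169952879655 38
x at y=.1,.26: [0.56444443 0.56931947] yaw deg -1.7452040372455835 0.0008047434636110703 38
0.75 [248.3, 232.3, 22.9, 31.4]
((452.5802001953125, 188.53929138183594), (28.932294845581055, 90.11129760742188), 59.67323303222656)
0.62 [216.6, 229.1, 13.9, 37.3]
((455.5545959472656, 289.3829040527344), (90.05977630615234, 30.800500869750977), 11.684840202331543)
```

View pics/z4.png

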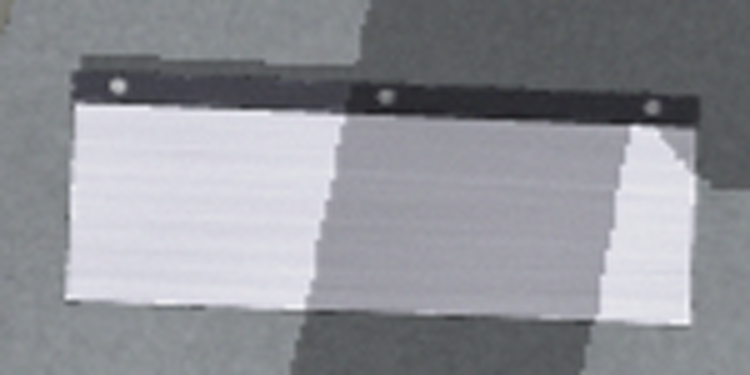

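```bash
python3 -c "
from h import *
to(.4535,.189,.14,149.7)"
```

```text
units [  7.94 -19.75  -0.11] turn -21.28 yaw now 22.0 rows>= 18
```

```bash
python3 -m crank '[[0.2,0.5,-1.2,0,-1.1],[0.2,1,-2.5,0,-2.2],[0.2,1.6,-3.9,0,-3.3],[0.2,2.2,-5.3,0,-4.4],[0.2,2.8,-6.7,0,-5.5]]' && python3 -c "
from h import *
to(.4535,.189,.14,149.7)"
```

```text
time: 6.4
ee_pos: [0.4552, -0.1597, 0.1352]
ee_rot: [0.886, 0.464, -0.001, -0.002]
force: [0.1, -0.6, -0.1]
finger_gap: 0.601
units [11.43 -7.99 -0.16] turn -15.73 yaw now 55.3 rows>= 14
```

```bash
python3 -m crank '[[0.2,1.3,-0.9,0,-1.1],[0.2,2.6,-1.8,0,-2.2],[0.2,3.8,-2.7,0,-3.3],[0.2,5.1,-3.6,0,-4.4],[0.2,6.3,-4.4,0,-5.5]]' && python3 -c "
from h import *
to(.4535,.189,.14,149.7)"
```

```text
time: 6.82
ee_pos: [0.4549, 0.0324, 0.1355]
ee_rot: [0.717, 0.697, -0.001, -0.002]
force: [1.0, 0.3, -0.0]
finger_gap: 0.598
units [ 6.26 -0.24 -0.18] turn -10.22 yaw now 88.4 rows>= 9
```

```bash
python3 -m crank '[[0.2,1.3,-0.05,0,-1.1],[0.2,2.6,-0.1,0,-2.2],[0.2,3.8,-0.15,0,-3.3],[0.2,5.1,-0.2,0,-4.4],[0.2,6.2,-0.2,0,-5.5]]' && python3 -m crank '[[0.2,0,0,0,-1.1],[0.2,0,0,0,-2.2],[0.2,0,0,0,-3.3],[0.2,0,0,0,-4.4],[0.2,0,0,0,-4.6]]' && python3 -c "
from h import *
to(.4535,.189,.14,149.7)"
```

```text
time: 7.23
ee_pos: [0.4553, 0.1869, 0.1353]
ee_rot: [0.489, 0.872, -0.001, -0.002]
force: [0.2, 0.2, 0.5]
finger_gap: 0.602
time: 7.65
ee_pos: [0.4557, 0.185, 0.1353]
ee_rot: [0.268, 0.963, -0.001, -0.002]
force: [-0.0, -0.7, 0.4]
finger_gap: 0.6
units [ 0.16  0.09 -0.19] turn -0.13 yaw now 148.9 rows>= 1
```

Run:
```python
from h import *
p=shot('scene','s4')
for m in ctrl.masks_of('bar0',p):
    if m['p']<.4: continue
    cs=max(cv2.findContours(m['mask'].astype(np.uint8),0,1)[0],key=cv2.contourArea)
    print(m['p'],m['box'],np.round(np.median(cloud(p)[m['mask']],0),3))
```

```text
0.73 [361.0, 242.8, 20.8, 33.8] [0.465 0.185 0.025]
0.72 [403.5, 236.2, 23.0, 34.1] [0.465 0.288 0.024]
```

View pics/s4.png

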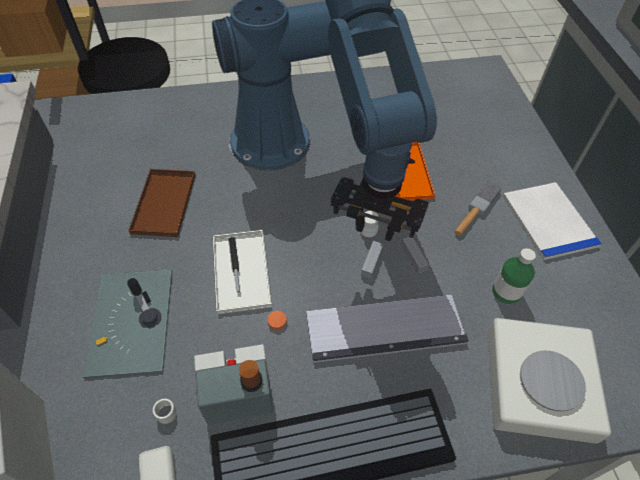

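Bar A is unmoved at (371,259) below the open gripper, with the jar behind it. I'll descend and grip.

```bash
python3 -m crank '[[0.2,0.1,0.05,1.4,0],[0.2,0.1,0.05,2.8,0],[0.2,0.1,0.05,3.8,0],[0.2,0.1,0.05,4.2,0],[0.2,0.1,0.05,4.2,0]]' && python3 -m crank '[[-1,0,0,0,0],[-1,0,0,0,0],[-1,0,0,0,0],[-1,0,0,0,0],[-1,0,0,0,0]]' && python3 -c "
from h import *
st()"
```

```text
time: 8.17
ee_pos: [0.4534, 0.1868, 0.0296]
ee_rot: [0.272, 0.962, -0.001, -0.003]
force: [-0.5, -1.1, 0.3]
finger_gap: 0.597
time: 8.58
ee_pos: [0.4572, 0.1876, 0.0338]
ee_rot: [0.27, 0.963, 0.001, 0.001]
force: [-0.4, -0.0, 5.4]
finger_gap: 0.289
t 8.58 pos [0.4572 0.1876 0.0338] x [-0.854  0.521 -0.002] z [ 0.003  0.    -1.   ] F [-0.4 -0.   5.4] gap 0.289 q [ 0.15  0.33  1.94  0.    0.86 -0.87]
```

```bash
python3 -m crank '[[-1,0,0,-0.8,0],[-1,0,0,-1.6,0],[-1,0,0,-2.4,0],[-1,0,0,-2.8,0]]' && python3 -c "
from h import *
st(); p=shot('scene','s5'); cv2.imwrite('pics/s5z.png',cv2.resize(p['color'][150:330,280:460,::-1],None,fx=3,fy=3)); to(.640,.105,.085,88.25)"
```

```text
time: 8.92
ee_pos: [0.457, 0.1875, 0.1047]
ee_rot: [0.27, 0.963, 0.001, 0.001]
force: [0.6, -1.2, -2.1]
finger_gap: 0.29
t 8.92 pos [0.457  0.1875 0.1047] x [-0.854  0.521 -0.002] z [ 0.003  0.    -1.   ] F [ 0.6 -1.2 -2.1] gap 0.29 q [ 0.15  0.2   1.93  0.    1.01 -0.87]
units [-7.94  0.97  0.87] turn 10.06 yaw now 148.6 rows>= 9
```

View pics/s5z.png

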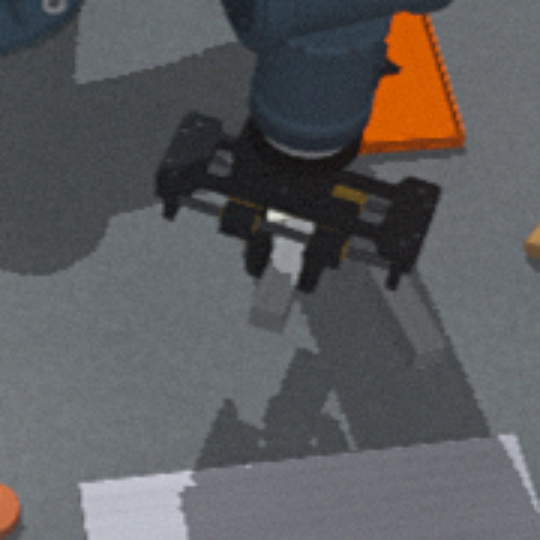

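```bash
python3 -m crank '[[-1,-1.2,0.1,0,1.1],[-1,-2.4,0.2,0,2.2],[-1,-3.6,0.3,0,3.3],[-1,-4.8,0.4,0,4.4],[-1,-6,0.5,0,5.5]]' && python3 -c "
from h import *
to(.625,.105,.085,88.25)"
```

```text
time: 9.38
ee_pos: [0.591, 0.1191, 0.1012]
ee_rot: [0.535, 0.845, -0.0, -0.001]
force: [1.2, 0.5, -2.0]
finger_gap: 0.292
units [-1.09  0.99  0.65] turn 4.51 yaw now 115.3 rows>= 4
```

```bash
python3 -m crank '[[-1,-0.4,0.4,0.2,1.1],[-1,-0.8,0.8,0.4,2.2],[-1,-1.1,1,0.65,3.3],[-1,-1.1,1,0.65,4.4],[-1,-1.1,1,0.65,4.5]]' && python3 -c "
from h import *
st();to(.645,.105,.046,88.25)"
```

```text
time: 9.8
ee_pos: [0.6243, 0.1054, 0.0841]
ee_rot: [0.717, 0.697, -0.001, -0.001]
force: [0.2, 0.1, -2.7]
finger_gap: 0.29
t 9.8 pos [0.6243 0.1054 0.0841] x [ 0.029  1.    -0.   ] z [-0.003  0.    -1.   ] F [ 0.2  0.1 -2.7] gap 0.29 q [-0.02  0.5   1.56  0.    1.08  0.01]
units [0.01 0.83 1.52] turn 0.01 yaw now 88.3 rows>= 2
```

```bash
python3 -m crank '[[-1,0,0.4,0.8,0],[-1,0,0.6,1.3,0],[-1,0,0.6,1.55,0],[-1,0,0.6,1.6,0],[-1,0,0.6,1.65,0]]' && python3 -c "
from h import *
st()"; python3 -m crank '[[-1,0,0,0.05,0],[-1,0,0,0.1,0],[-1,0,0,0.1,0]]' && python3 -c "
from h import *
st()"
```

```text
time: 10.22
ee_pos: [0.6391, 0.1057, 0.0443]
ee_rot: [0.715, 0.699, -0.001, -0.001]
force: [0.4, -0.1, -2.1]
finger_gap: 0.291
t 10.22 pos [0.6391 0.1057 0.0443] x [0.023 1.    0.   ] z [-0.001  0.    -1.   ] F [ 0.4 -0.1 -2.1] gap 0.291 q [-0.02  0.58  1.53  0.    1.03  0.  ]
time: 10.47
ee_pos: [0.6401, 0.1056, 0.0429]
ee_rot: [0.715, 0.699, 0.0, 0.0]
force: [0.1, 0.8, -1.5]
finger_gap: 0.291
t 10.47 pos [0.6401 0.1056 0.0429] x [0.024 1.    0.   ] z [ 0.001 -0.    -1.   ] F [ 0.1  0.8 -1.5] gap 0.291 q [-0.02  0.59  1.53  0.    1.02  0.  ]
```

```bash
python3 -m crank '[[-1,0,0,0.06,0],[-1,0,0,0.06,0],[-1,0,0,0.06,0]]' && python3 -c "
from h import *
st()"; python3 -m crank '[[-1,0,0.2,0,0],[-1,0,0.4,0,0],[-1,0,0.5,0,0],[-1,0,0.6,0,0],[-1,0,0.6,0,0]]' && python3 -c "
from h import *
st()"
```

```text
time: 10.72
ee_pos: [0.6404, 0.1056, 0.0418]
ee_rot: [0.716, 0.699, 0.0, 0.0]
force: [-2.7, 0.5, 3.6]
finger_gap: 0.294
t 10.72 pos [0.6404 0.1056 0.0418] x [0.024 1.    0.   ] z [ 0.001  0.    -1.   ] F [-2.7  0.5  3.6] gap 0.294 q [-0.02  0.59  1.53  0.    1.02  0.  ]
time: 11.13
ee_pos: [0.6556, 0.1052, 0.0419]
ee_rot: [0.716, 0.699, 0.0, 0.0]
force: [-3.3, -0.7, 5.9]
finger_gap: 0.287
t 11.13 pos [0.6556 0.1052 0.0419] x [0.024 1.    0.   ] z [ 0.001  0.    -1.   ] F [-3.3 -0.7  5.9] gap 0.287 q [-0.02  0.62  1.49  0.    1.04  0.  ]
```

```bash
python3 -m crank '[[-1,0,0.1,0,0],[-1,0,0.1,0,0],[-1,0,0.1,0,0]]' && python3 -c "
from h import *
st()"; python3 -m crank '[[-1,0,0.12,0,0],[-1,0,0.12,0,0],[-1,0,0.12,0,0]]' && python3 -c "
from h import *
st()"
```

```text
time: 11.38
ee_pos: [0.6569, 0.1053, 0.0419]
ee_rot: [0.716, 0.698, -0.001, -0.001]
force: [-7.0, 0.3, 9.0]
finger_gap: 0.291
t 11.38 pos [0.6569 0.1053 0.0419] x [0.024 1.    0.   ] z [-0.002  0.    -1.   ] F [-7.   0.3  9. ] gap 0.291 q [-0.02  0.62  1.48  0.    1.04  0.01]
time: 11.63
ee_pos: [0.6573, 0.1055, 0.0418]
ee_rot: [0.716, 0.699, -0.003, -0.003]
force: [-16.8, -0.1, 18.5]
finger_gap: 0.29
t 11.63 pos [0.6573 0.1055 0.0418] x [0.024 1.    0.   ] z [-0.008  0.    -1.   ] F [-16.8  -0.1  18.5] gap 0.29 q [-0.02  0.62  1.47  0.    1.05  0.01]
```

```bash
python3 -m crank '[[-1,0,-0.1,-0.1,0],[0,0,-0.12,-0.15,0],[0,0,-0.12,-0.15,0],[0,0,-0.12,-0.15,0]]' && python3 -c "
from h import *
st()";python3 -m crank '[[0,0,-0.12,-0.9,0],[0,0,-0.12,-1.6,0],[0,0,-1.2,-1.6,0],[-1,0,-2.4,-1.6,0],[-1,0,-2.4,-1.6,0]]' && python3 -c "
from h import *
st();to(.615,.105,.033,88.25)"
```

```text
time: 11.97
ee_pos: [0.6581, 0.105, 0.0449]
ee_rot: [0.716, 0.698, 0.001, 0.001]
force: [0.0, 0.9, -0.7]
finger_gap: 0.489
t 11.97 pos [0.6581 0.105  0.0449] x [ 0.024  1.    -0.   ] z [ 0.001 -0.    -1.   ] F [ 0.   0.9 -0.7] gap 0.489 q [-0.02  0.62  1.48 -0.    1.04  0.  ]
time: 12.38
ee_pos: [0.5918, 0.1072, 0.0829]
ee_rot: [0.715, 0.699, -0.002, -0.002]
force: [0.2, 0.4, -0.9]
finger_gap: 0.372
t 12.38 pos [0.5918 0.1072 0.0829] x [0.023 1.    0.   ] z [-0.007  0.    -1.   ] F [ 0.2  0.4 -0.9] gap 0.372 q [-0.02  0.45  1.65  0.    1.05  0.01]
units [-0.07  0.94  1.99] turn 0.07 yaw now 88.7 rows>= 2
```

```bash
python3 -m crank '[[-1,0,0,1,0.1],[-1,0,0.1,1.8,0.1],[-1,0,0.2,1.9,0.1],[-1,0,0.4,1.9,0.1],[-1,0,0.6,1.9,0.1]]' && python3 -m crank '[[-1,0,0.2,0,0],[-1,0,0.4,0,0],[-1,0,0.6,0,0],[-1,0,0.6,0,0],[-1,0,0.6,0,0]]'; python3 -m crank '[[-1,0,0.2,0,0],[-1,0,0.3,0,0],[-1,0,0.3,0,0]]'
```

```text
time: 12.8
ee_pos: [0.6136, 0.1061, 0.0376]
ee_rot: [0.719, 0.695, 0.0, 0.0]
force: [0.3, -0.3, 0.7]
finger_gap: 0.013
time: 13.22
ee_pos: [0.628, 0.1056, 0.0375]
ee_rot: [0.719, 0.695, 0.0, 0.0]
force: [-0.6, 0.5, 0.8]
finger_gap: 0.007
time: 13.47
ee_pos: [0.6298, 0.1057, 0.0369]
ee_rot: [0.719, 0.695, -0.005, -0.004]
force: [-21.3, -1.4, 19.1]
finger_gap: 0.001
```

```bash
python3 -m crank '[[-1,0,-0.3,0,0],[-1,0,-1,0,0],[0,0,-1.5,-1,0],[0,0,-1.5,-2,0],[0.2,0,-1.5,-3,0]]'
python3 - <<'E'
from h import *
def bars(p):
    C=cloud(p)
    for m in ctrl.masks_of('bar0',p):
        if m['p']<.4: continue
        cs=max(cv2.findContours(m['mask'].astype(np.uint8),0,1)[0],key=cv2.contourArea)
        h=np.median(C[m['mask']][:,2])
        P=np.array([onplane(p,a,b,h)[:2] for a,b in cs[:,0]])*1000
        print(round(m['p'],2),m['box'],np.round(np.median(C[m['mask']],0),3),[np.round(x,1) for x in cv2.minAreaRect(P.astype(np.float32))])
p=shot('scene','s6');bars(p);p=shot('top','t6');bars(p)
to(.4545,.290,.12,11.5)
E
```

```text
time: 13.88
ee_pos: [0.5962, 0.1068, 0.1123]
ee_rot: [0.719, 0.695, -0.001, -0.001]
force: [1.3, 0.1, 0.8]
finger_gap: 0.209
0.75 [127.8, 278.0, 28.2, 43.3] [ 0.501 -0.334  0.02 ] [array([ 487.7, -338.6]), array([129.1,  30.1]), np.float64(22.4)]
0.64 [401.1, 236.3, 25.9, 35.9] [0.463 0.288 0.024] [array([464.2, 287. ]), array([104. ,  38.4]), np.float64(11.0)]
0.58 [338.8, 332.6, 39.1, 14.9] [0.663 0.106 0.033] [array([661.7, 106.6]), array([92.2, 34.1]), np.float64(89.5)]
0.89 [214.3, 230.2, 16.3, 36.3] [0.454 0.29  0.027] [array([454.8, 289.8]), array([90.2, 29.8]), np.float64(12.8)]
units [ 7.13 -5.99 -0.3 ] turn 12.75 yaw now 88.0 rows>= 11
```

View pics/s6.png

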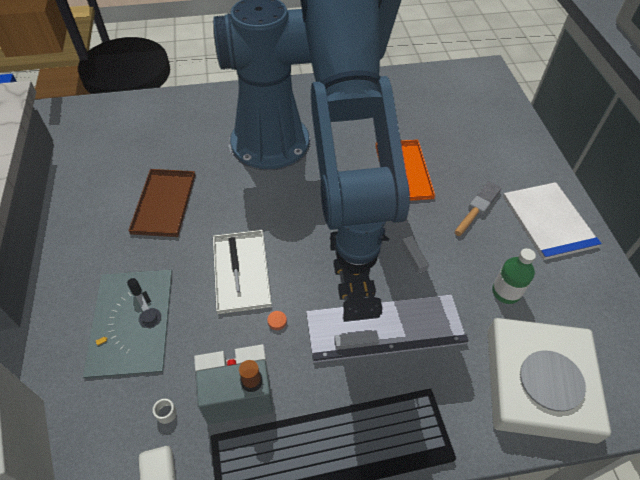

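```bash
python3 -m crank '[[0.2,1.2,-1,-0.2,1.1],[0.2,2.4,-2,-0.2,2.2],[0.2,3.5,-3,-0.2,3.3],[0.2,4.7,-4,-0.2,4.4],[0.2,5.7,-4.9,-0.3,5.5]]' && python3 -c "
from h import *
to(.4545,.290,.12,11.5)"
```

```text
time: 14.5
ee_pos: [0.477, 0.2543, 0.1174]
ee_rot: [0.888, 0.459, -0.002, -0.001]
force: [0.3, -0.4, -0.0]
finger_gap: 0.603
units [ 0.64 -1.56 -0.1 ] turn 7.2 yaw now 54.7 rows>= 7
```

```bash
python3 -m crank '[[0.2,0.2,-0.5,0,1.1],[0.2,0.4,-1,0,2.2],[0.2,0.6,-1.5,0,3.3],[0.2,0.64,-1.56,0,4.4],[0.2,0.64,-1.56,0,5.5]]' && python3 -m crank '[[0.2,0,0,0,1.1],[0.2,0,0,0,1.6],[0.2,0,0,0,1.6]]' && python3 -c "
from h import *
to(.4545,.290,.03,11.5)"
```

```text
time: 14.92
ee_pos: [0.4554, 0.2893, 0.1178]
ee_rot: [0.982, 0.189, -0.002, 0.0]
force: [0.2, -0.3, -0.1]
finger_gap: 0.603
time: 15.17
ee_pos: [0.4561, 0.2885, 0.1179]
ee_rot: [0.994, 0.107, -0.001, 0.0]
force: [0.0, 0.0, -0.1]
finger_gap: 0.601
units [-0.04 -0.07  3.52] turn 0.14 yaw now 12.3 rows>= 3
```

```bash
python3 -m crank '[[0.2,-0.05,-0.07,1.4,0.1],[0.2,-0.05,-0.07,2.8,0.1],[0.2,-0.05,-0.07,3.55,0.1],[0.2,-0.05,-0.07,3.6,0.1],[0.2,-0.05,-0.07,3.6,0.1]]' && python3 -m crank '[[-1,0,0,0,0],[-1,0,0,0,0],[-1,0,0,0,0],[-1,0,0,0,0],[-1,0,0,0,0]]' && python3 -m crank '[[-1,0,0,-0.8,0],[-1,0,0,-1.6,0],[-1,0,0,-2.4,0],[-1,0,0,-2.8,0]]' && python3 -c "
from h import *
st();p=shot('scene','s7');to(.625,.25,.087,88.25)"
```

```text
time: 15.58
ee_pos: [0.454, 0.2896, 0.0278]
ee_rot: [0.995, 0.104, -0.002, 0.001]
force: [0.3, -0.1, 0.7]
finger_gap: 0.598
time: 16.0
ee_pos: [0.4565, 0.2908, 0.031]
ee_rot: [0.995, 0.103, 0.001, -0.0]
force: [0.2, 1.7, 6.0]
finger_gap: 0.291
time: 16.33
ee_pos: [0.4565, 0.2906, 0.1018]
ee_rot: [0.995, 0.103, 0.001, -0.0]
force: [1.0, -1.0, -2.5]
finger_gap: 0.293
t 16.33 pos [0.4565 0.2906 0.1018] x [0.979 0.205 0.003] z [ 0.003  0.001 -1.   ] F [ 1.  -1.  -2.5] gap 0.293 q [ 0.35  0.3   1.81 -0.    1.03  1.71]
units [6.23 2.98 0.67] turn -12.74 yaw now 11.8 rows>= 11
```

```bash
python3 -m crank '[[-1,1.1,0.5,0,-1.1],[-1,2.2,1,0,-2.2],[-1,3.3,1.6,0,-3.3],[-1,4.4,2.1,0.1,-4.4],[-1,5.3,2.6,0.2,-5.5]]' && python3 -c "
from h import *
to(.625,.25,.087,88.25)"
```

```text
time: 16.8
ee_pos: [0.6001, 0.2531, 0.0935]
ee_rot: [0.923, 0.384, -0.0, 0.0]
force: [0.3, 1.0, -3.0]
finger_gap: 0.29
units [0.62 0.79 0.26] turn -7.19 yaw now 45.1 rows>= 7
```

```bash
python3 -m crank '[[-1,0.3,0.4,0.1,-1.1],[-1,0.6,0.79,0.26,-2.2],[-1,0.6,0.79,0.26,-3.3],[-1,0.6,0.79,0.26,-4.4],[-1,0.6,0.79,0.26,-5.5]]' && python3 -m crank '[[-1,0,0,0,-1.1],[-1,0,0,0,-1.7],[-1,0,0,0,-1.7]]' && python3 -c "
from h import *
st();to(.642,.25,.042,88.25)"
```

```text
time: 17.22
ee_pos: [0.6225, 0.2498, 0.0861]
ee_rot: [0.776, 0.63, -0.001, -0.001]
force: [-0.3, 0.7, -3.0]
finger_gap: 0.287
time: 17.47
ee_pos: [0.6223, 0.2501, 0.0865]
ee_rot: [0.718, 0.696, -0.001, -0.001]
force: [0.0, 0.3, -2.9]
finger_gap: 0.285
t 17.47 pos [0.6223 0.2501 0.0865] x [ 0.032  0.999 -0.001] z [-0.002 -0.001 -1.   ] F [ 0.   0.3 -2.9] gap 0.285 q [ 0.21  0.57  1.46 -0.    1.12  0.24]
units [0.02 0.79 1.78] turn -0.02 yaw now 88.1 rows>= 2
```

```bash
python3 -m crank '[[-1,0,0.4,0.9,0],[-1,0,0.7,1.5,0],[-1,0,0.79,1.7,0],[-1,0,0.79,1.75,0],[-1,0,0.79,1.8,0]]' && python3 -c "
from h import *
st()"; python3 -m crank '[[-1,0,0,0.08,0],[-1,0,0,0.14,0],[-1,0,0,0.14,0]]'
```

```text
time: 17.88
ee_pos: [0.6424, 0.2496, 0.0425]
ee_rot: [0.72, 0.694, -0.001, -0.0]
force: [0.7, 0.2, -2.5]
finger_gap: 0.291
t 17.88 pos [0.6424 0.2496 0.0425] x [ 0.036  0.999 -0.   ] z [-0.001 -0.    -1.   ] F [ 0.7  0.2 -2.5] gap 0.291 q [0.2  0.66 1.41 0.   1.07 0.23]
time: 18.13
ee_pos: [0.6429, 0.2498, 0.0401]
ee_rot: [0.719, 0.695, 0.0, 0.0]
force: [-0.1, 0.2, -2.7]
finger_gap: 0.297
```

Near the plate; touch down, then push to the fence (expected TCP x ≈ 0.661).

```bash
python3 -m crank '[[-1,0,0,0.08,0],[-1,0,0,0.08,0],[-1,0,0,0.08,0]]'; python3 -m crank '[[-1,0,0.2,0,0],[-1,0,0.4,0,0],[-1,0,0.6,0,0],[-1,0,0.7,0,0],[-1,0,0.7,0,0]]'
```

```text
time: 18.38
ee_pos: [0.6434, 0.2499, 0.039]
ee_rot: [0.719, 0.695, 0.001, 0.0]
force: [-1.8, -0.1, 4.8]
finger_gap: 0.29
time: 18.8
ee_pos: [0.6611, 0.2494, 0.039]
ee_rot: [0.719, 0.695, 0.001, 0.0]
force: [-2.3, 0.2, 5.8]
finger_gap: 0.292
```

```bash
python3 -m crank '[[-1,0,0.12,0,0],[-1,0,0.12,0,0],[-1,0,0.12,0,0]]'
```

```text
time: 19.05
ee_pos: [0.6615, 0.2494, 0.039]
ee_rot: [0.719, 0.695, -0.002, -0.001]
force: [-13.0, -1.4, 14.5]
finger_gap: 0.286
```

```bash
python3 -m crank '[[-1,0,-0.1,-0.1,0],[0,0,-0.12,-0.15,0],[0,0,-0.12,-0.15,0],[0,0,-0.12,-0.15,0]]';python3 -m crank '[[0,0,-0.12,-0.9,0],[0,0,-0.12,-1.6,0],[0,0,-1.2,-1.6,0],[-1,0,-2.4,-1.6,0],[-1,0,-2.4,-1.6,0]]' && python3 -c "
from h import *
st();to(.618,.25,.036,88.25)"
```

```text
time: 19.38
ee_pos: [0.6611, 0.2491, 0.0418]
ee_rot: [0.719, 0.695, 0.001, 0.0]
force: [0.7, -0.5, -0.3]
finger_gap: 0.491
time: 19.8
ee_pos: [0.5948, 0.2513, 0.0798]
ee_rot: [0.719, 0.695, -0.003, -0.002]
force: [0.5, 0.5, -2.2]
finger_gap: 0.376
t 19.8 pos [0.5948 0.2513 0.0798] x [ 0.033  0.999 -0.001] z [-0.006 -0.001 -1.   ] F [ 0.5  0.5 -2.2] gap 0.376 q [0.22 0.53 1.53 0.   1.09 0.25]
units [-0.02  0.94  1.75] turn -0.03 yaw now 88.1 rows>= 2
```

```bash
python3 -m crank '[[-1,0,0,1,0],[-1,0,0.1,1.7,0],[-1,0,0.2,1.75,0],[-1,0,0.6,1.75,0],[-1,0,0.9,1.75,0]]' && python3 -m crank '[[-1,0,0.2,0,0],[-1,0,0.4,0,0],[-1,0,0.5,0,0],[-1,0,0.5,0,0],[-1,0,0.5,0,0]]'; python3 -m crank '[[-1,0,0.15,0,0],[-1,0,0.2,0,0],[-1,0,0.2,0,0]]'
```

```text
time: 20.22
ee_pos: [0.6239, 0.2503, 0.0378]
ee_rot: [0.719, 0.695, 0.0, 0.0]
force: [0.6, -0.4, 1.3]
finger_gap: 0.009
time: 20.63
ee_pos: [0.634, 0.25, 0.0383]
ee_rot: [0.719, 0.695, -0.002, -0.001]
force: [-8.5, -1.3, 7.1]
finger_gap: 0.001
time: 20.88
ee_pos: [0.6344, 0.25, 0.0383]
ee_rot: [0.719, 0.695, -0.006, -0.004]
force: [-27.2, -2.8, 24.2]
finger_gap: 0.008
```

```bash
python3 -m crank '[[-1,0,-0.3,0,0],[-1,0,-1,0,0],[0,0,-1.5,-1,0],[0,0,-2.5,-2,0],[0.1,0,-4,-3.5,0]]'
python3 - <<'E'
from h import *
st()
p=shot('top','t8');q=shot('scene','s8')
cv2.imwrite('pics/t8z.png',cv2.resize(p['color'][130:220,190:350,::-1],None,fx=4.5,fy=4.5,interpolation=2))
cv2.imwrite('pics/s8z.png',cv2.resize(q['color'][280:370,295:475,::-1],None,fx=4.4,fy=4.4,interpolation=2))
E
```

```text
time: 21.3
ee_pos: [0.5482, 0.2524, 0.1173]
ee_rot: [0.72, 0.694, -0.0, -0.0]
force: [0.3, 0.5, 1.0]
finger_gap: 0.21
t 21.3 pos [0.5482 0.2524 0.1173] x [ 0.036  0.999 -0.   ] z [-0.001 -0.    -1.   ] F [0.3 0.5 1. ] gap 0.21 q [ 0.24  0.4   1.64 -0.    1.11  0.27]
```

View pics/t8z.png

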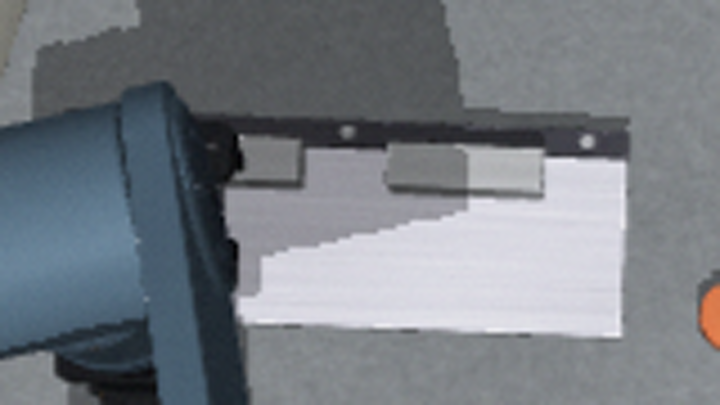

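View pics/s8z.png

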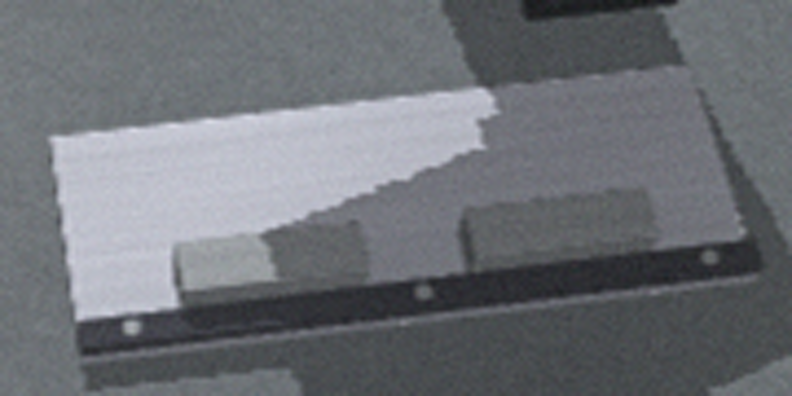

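Both bars sit flush: the top view shows no gap along the fence. Next, the lever to the pointer.

```bash
python3 -c "
from h import *
to(.4577,-.3493,.14,22.6)"; python3 -m crank '[[0,-1.5,-0.1,-0.2,1],[0,-3,-0.2,-0.4,2],[0,-4.5,-0.3,-0.6,3],[0,-6,-0.4,-0.8,4],[0,-7.5,-0.6,-0.9,5]]' && python3 -c "
from h import *
to(.4577,-.3493,.14,22.6)"
```

```text
units [-24.25  -2.82  -0.77] turn 10.92 yaw now 88.1 rows>= 15
time: 21.82
ee_pos: [0.528, 0.0642, 0.1403]
ee_rot: [0.876, 0.483, 0.001, 0.001]
force: [0.7, -0.2, -0.2]
finger_gap: 0.498
units [-1.549e+01  6.450e+00  1.000e-02] turn 5.86 yaw now 57.7 rows>= 11
```

```bash
python3 -m crank '[[0,-1.4,0.6,0,1],[0,-2.8,1.2,0,2],[0,-4.2,1.8,0,3],[0,-5.6,2.3,0,4],[0,-7,2.9,0,5]]' && python3 -c "
from h import *
to(.4577,-.3493,.14,22.6)"
```

```text
time: 22.23
ee_pos: [0.4956, -0.123, 0.1396]
ee_rot: [0.971, 0.239, 0.0, 0.0]
force: [1.0, -0.1, -0.4]
finger_gap: 0.503
units [-5.55  7.31 -0.02] turn 0.85 yaw now 27.7 rows>= 6
```

```bash
python3 -m crank '[[0,-1,1.3,0,0.4],[0,-2,2.6,0,0.85],[0,-3,3.9,0,0.85],[0,-4,5.2,0,0.85],[0,-5,6.5,0,0.85]]' && python3 -m crank '[[0,-0.5,0.8,0,0],[0,-0.5,0.8,0,0],[0,-0.5,0.8,0,0]]' && python3 -c "
from h import *
to(.4577,-.3493,.046,22.6)"
```

```text
time: 22.65
ee_pos: [0.4614, -0.3257, 0.1395]
ee_rot: [0.98, 0.198, 0.0, 0.0]
force: [1.0, 0.0, -0.0]
finger_gap: 0.495
time: 22.9
ee_pos: [0.4577, -0.348, 0.1391]
ee_rot: [0.98, 0.197, 0.0, -0.0]
force: [0.3, 0.9, 0.7]
finger_gap: 0.503
units [-0.02  0.05  3.73] turn 0.02 yaw now 22.7 rows>= 3
```

```bash
python3 -m crank '[[0,0,0.05,1.4,0],[0,0,0.05,2.8,0],[0,0,0.05,3.7,0],[0,0,0.05,3.7,0],[-1,0,0.05,3.7,0]]' && python3 -m crank '[[-1,0,0,0,0],[-1,0,0,0,0],[-1,0,0,0,0],[-1,0,0,0,0]]' && python3 -c "
from h import *
import math
st()
c=np.array([.5242,-.3218])
for a in (-2.35,-1.95,-1.57,-1.183): to(c[0]+.072*math.cos(a),c[1]+.072*math.sin(a),.05,math.degrees(a)+180)"
```

```text
time: 23.32
ee_pos: [0.4583, -0.3454, 0.046]
ee_rot: [0.98, 0.199, -0.001, -0.002]
force: [-0.1, -0.2, 0.4]
finger_gap: 0.446
time: 23.65
ee_pos: [0.4599, -0.3485, 0.0492]
ee_rot: [0.98, 0.199, 0.001, 0.002]
force: [0.8, 0.2, 4.2]
finger_gap: 0.24
t 23.65 pos [ 0.4599 -0.3485  0.0492] x [0.921 0.39  0.002] z [ 0.003 -0.003 -1.   ] F [0.8 0.2 4.2] gap 0.24 q [-0.85  0.45  1.73  0.    0.96  0.32]
units [ 0.12  1.12 -0.03] turn -3.74 yaw now 22.9 rows>= 4
units [ 0.76  2.07 -0.02] turn -7.56 yaw now 22.9 rows>= 7
units [ 1.66  2.67 -0.02] turn -11.19 yaw now 22.9 rows>= 10
units [ 2.75  2.9  -0.02] turn -14.88 yaw now 22.9 rows>= 13
```

```bash
python3 -m crank '[[-1,0.02,0.32,0,-1],[-1,0.05,0.6,0,-1.9],[-1,0.08,0.9,0,-2.9],[-1,0.14,1.15,0,-3.8],[-1,0.28,1.4,0,-4.8]]' && python3 -c "
from h import *
import math
o=st();r=R.from_quat(o['ee_rot']).as_matrix();print(r.T@o['force'])
c=np.array([.5242,-.3218])
print(np.hypot(*(o['ee_pos'][:2]-c)),np.arctan2(*(o['ee_pos'][:2]-c)[::-1]))
for a in (-1.95,-1.57,-1.183): to(c[0]+.072*math.cos(a),c[1]+.072*math.sin(a),.05,math.degrees(a)+180)"
```

```text
time: 24.07
ee_pos: [0.4807, -0.3765, 0.0492]
ee_rot: [0.899, 0.438, 0.002, 0.001]
force: [3.7, 6.4, 6.8]
finger_gap: 0.238
t 24.07 pos [ 0.4807 -0.3765  0.0492] x [0.616 0.787 0.002] z [ 0.004  0.    -1.   ] F [3.7 6.4 6.8] gap 0.238 q [-0.86  0.51  1.64  0.    0.99 -0.2 ]
[ 7.32641813 -1.03390947 -6.80616246]
0.06992007007950334 -2.242355802812015
units [ 0.03  0.83 -0.03] turn -2.72 yaw now 52.0 rows>= 3
units [ 0.53  1.8  -0.03] turn -6.35 yaw now 52.0 rows>= 6
units [ 1.37  2.52 -0.02] turn -10.04 yaw now 52.0 rows>= 9
```

```bash
python3 -m crank '[[-1,0.06,0.32,0,-1],[-1,0.1,0.6,0,-1.9],[-1,0.15,0.9,0,-2.9],[-1,0.25,1.2,0,-3.8],[-1,0.38,1.45,0,-4.8]]' && python3 -c "
from h import *
import math
o=st();r=R.from_quat(o['ee_rot']).as_matrix();print(r.T@o['force'])
c=np.array([.5242,-.3218])
print(np.hypot(*(o['ee_pos'][:2]-c)),np.arctan2(*(o['ee_pos'][:2]-c)[::-1]))
for a in (-1.57,-1.183): to(c[0]+.071*math.cos(a),c[1]+.071*math.sin(a),.05,math.degrees(a)+180)"
```

```text
time: 24.48
ee_pos: [0.5139, -0.3915, 0.0491]
ee_rot: [0.762, 0.648, 0.0, -0.0]
force: [-2.1, 6.7, 9.5]
finger_gap: 0.242
t 24.48 pos [ 0.5139 -0.3915  0.0491] x [0.16  0.987 0.001] z [ 0.001  0.001 -1.   ] F [-2.1  6.7  9.5] gap 0.242 q [-0.83  0.57  1.54  0.    1.03 -0.67]
[ 6.29927318 -3.10176552 -9.53352307]
0.07046576258045303 -1.717884034734963
units [ 0.02  0.42 -0.03] turn -1.54 yaw now 80.8 rows>= 2
units [ 0.4   1.44 -0.03] turn -5.24 yaw now 80.8 rows>= 5
```

```bash
python3 -m crank '[[-1,0.06,0.32,0,-1],[-1,0.1,0.6,0,-2],[-1,0.16,0.9,0,-3],[-1,0.26,1.15,0,-4],[-1,0.36,1.4,0,-4.9]]' && python3 -m crank '[[-1,0.02,0.05,0,-0.2],[-1,0.02,0.05,0,-0.2]]'&& python3 -c "
from h import *
import math
o=st();r=R.from_quat(o['ee_rot']).as_matrix();print(r.T@o['force'])
c=np.array([.5242,-.3218])
print(np.hypot(*(o['ee_pos'][:2]-c)),np.arctan2(*(o['ee_pos'][:2]-c)[::-1]))
for a in (-1.57,-1.183): to(c[0]+.071*math.cos(a),c[1]+.071*math.sin(a),.05,math.degrees(a)+180)"
```

```text
time: 24.9
ee_pos: [0.5494, -0.3884, 0.0491]
ee_rot: [0.572, 0.82, 0.0, -0.0]
force: [-4.3, 6.7, 11.3]
finger_gap: 0.24
time: 25.07
ee_pos: [0.5512, -0.3877, 0.0492]
ee_rot: [0.565, 0.825, 0.0, 0.001]
force: [-0.2, 3.8, 7.0]
finger_gap: 0.238
t 25.07 pos [ 0.5512 -0.3877  0.0492] x [-0.362  0.932 -0.001] z [ 0.002 -0.001 -1.   ] F [-0.2  3.8  7. ] gap 0.238 q [-0.79  0.62  1.46  0.    1.06 -1.16]
[ 3.5831257   1.18263253 -6.98434824]
0.07122395984938305 -1.182236672989132
units [ 0.2  -1.08 -0.03] turn 3.53 yaw now 111.2 rows>= 3
units [ 0.01 -0.   -0.03] turn -0.16 yaw now 111.2 rows>= 1
```

Release, rise and check alignment.

```bash
python3 -m crank '[[-0.3,0,0,0,0],[0,0,0,0,0],[0,0,0,0,0]]' && python3 -m crank '[[0,0,0,-1.4,0],[0,0,0,-2.8,0],[0,0,0,-3.5,0],[0,2,-3,-3.5,0],[0,3,-5,-4,0]]' && python3 -c "
from h import *
o=st()
p=shot('scene','s9');cv2.imwrite('pics/s9z.png',cv2.resize(p['color'][265:385,75:185,::-1],None,fx=4.8,fy=4.8,interpolation=2)[:595])
p=shot('top','t9');cv2.imwrite('pics/t9z.png',cv2.resize(p['color'][165:275,430:530,::-1],None,fx=5,fy=5,interpolation=2))"
```

```text
time: 25.32
ee_pos: [0.5499, -0.388, 0.0474]
ee_rot: [0.566, 0.825, -0.0, 0.0]
force: [0.4, 0.2, -0.4]
finger_gap: 0.442
time: 25.73
ee_pos: [0.469, -0.3729, 0.1407]
ee_rot: [0.565, 0.825, -0.0, 0.002]
force: [-0.8, -0.1, -0.5]
finger_gap: 0.497
t 25.73 pos [ 0.469  -0.3729  0.1407] x [-0.362  0.932 -0.003] z [ 0.002 -0.002 -1.   ] F [-0.8 -0.1 -0.5] gap 0.497 q [-0.87  0.36  1.64 -0.    1.14 -1.24]
```

View pics/s9z.png

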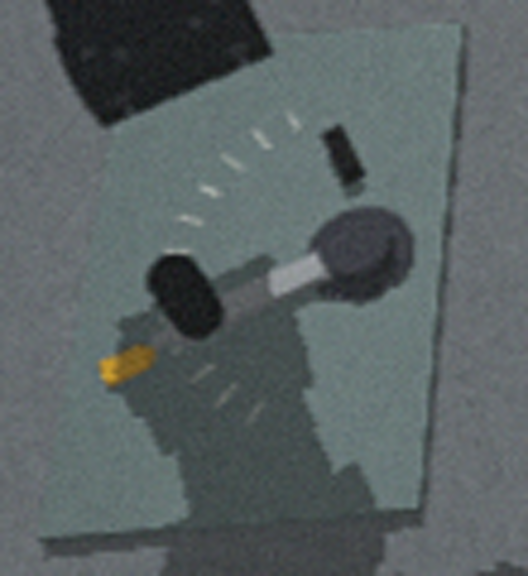

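View pics/t9z.png

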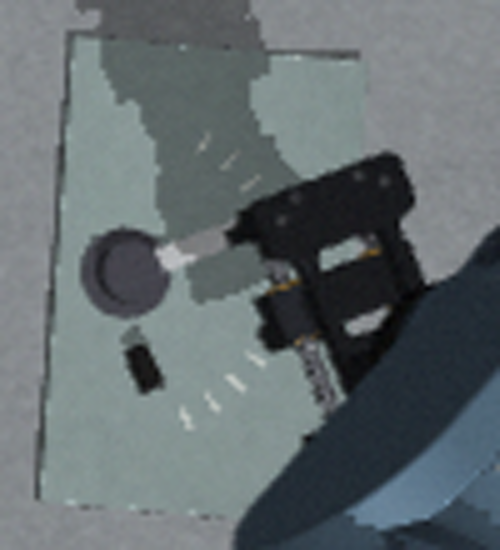

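Run:
```python
from h import *
p=shot('top')
rgb=p['color'].astype(int); C=cloud(p)
m=np.zeros((480,640),bool); m[222:296,360:396]=1
dark=m&(rgb.max(-1)<90)
def pca(mask,h):
    vs,us=np.nonzero(mask); P=np.array([onplane(p,u,v,h)[:2] for u,v in zip(us,vs)]); c=P.mean(0); w,V=np.linalg.eigh(np.cov((P-c).T)); return c,np.degrees(np.arctan2(V[1,1],V[0,1])),P.min(0),P.max(0),len(P)
print(pca(dark,.019))
rod=m&(rgb.max(-1)<190)&(rgb.max(-1)>=90); rod[255:]=0
print(pca(rod,.0155))
p=shot('scene');rgb=p['color'].astype(int); m[:]=0; m[230:300,222:250]=1
dark=m&(rgb.max(-1)<80); print(pca(dark,.019))
cv2.imwrite('pics/st.png',cv2.resize(p['color'][220:320,200:290,::-1],None,fx=5.5,fy=5.5,interpolation=2))
to(.386,-.130,.14,0)
```

```text
(array([ 0.38584324, -0.12887097]), np.float64(-177.41070372475048), array([ 0.34210236, -0.13688735]), array([ 0.43111922, -0.12105998]), 213)
(array([ 0.45951742, -0.12629254]), np.float64(-176.88299941076934), array([ 0.43112129, -0.13482798]), array([ 0.49709568, -0.12157409]), 76)
(array([ 0.39239045, -0.12796448]), np.float64(-177.86801257225474), array([ 0.34325623, -0.13596106]), array([ 0.44099025, -0.11994747]), 197)
units [ 1.023e+01  4.400e-01 -1.000e-02] turn 18.5 yaw now 111.0 rows>= 16
```

View pics/st.png

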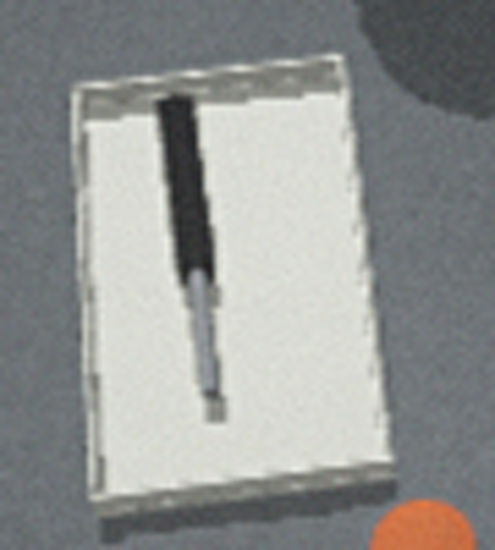

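```bash
python3 -m crank '[[-0.28,1.2,0.05,0,1.1],[-0.28,2.4,0.1,0,2.2],[-0.28,3.6,0.15,0,3.3],[-0.28,4.8,0.2,0,4.4],[-0.28,6,0.25,0,5.5]]' && python3 -m crank '[[-0.28,0,0,0,1.1],[-0.28,0,0,0,2.2],[-0.28,0,0,0,3.3],[-0.28,0,0,0,4.4],[-0.28,0,0,0,5.5]]' && python3 -c "
from h import *
to(.386,-.129,.1,2.6)"
```

```text
time: 26.35
ee_pos: [0.4211, -0.2299, 0.1399]
ee_rot: [0.778, 0.628, 0.0, 0.001]
force: [1.1, 0.1, 0.1]
finger_gap: 0.363
time: 26.77
ee_pos: [0.4218, -0.231, 0.1402]
ee_rot: [0.924, 0.381, 0.0, 0.001]
force: [-0.3, 0.6, 0.3]
finger_gap: 0.359
units [ 1.86 -3.91  1.6 ] turn 7.04 yaw now 44.8 rows>= 6
```

```bash
python3 -m crank '[[-0.28,0.4,-0.9,0.2,1.1],[-0.28,0.8,-1.8,0.4,2.2],[-0.28,1.2,-2.7,0.6,3.3],[-0.28,1.6,-3.6,0.8,4.4],[-0.28,1.86,-3.9,1,5.5]]' && python3 -m crank '[[-0.28,0,0,0.3,1.1],[-0.28,0,0,0.6,1.6],[-0.28,0,0,0.6,1.6]]' && python3 -c "
from h import *
to(.386,-.129,.022,2.6);p=shot('top')
p=shot('scene','s10');cv2.imwrite('pics/s10z.png',cv2.resize(p['color'][200:320,180:300,::-1],None,fx=4.8,fy=4.8,interpolation=2))"
```

```text
time: 27.18
ee_pos: [0.3837, -0.1266, 0.1143]
ee_rot: [0.995, 0.103, -0.0, -0.0]
force: [-0.7, -0.5, -0.7]
finger_gap: 0.362
time: 27.43
ee_pos: [0.3847, -0.1285, 0.0991]
ee_rot: [1.0, 0.022, -0.0, -0.0]
force: [0.6, 0.5, -0.3]
finger_gap: 0.359
units [0.05 0.02 3.08] turn -0.02 yaw now 2.5 rows>= 2
```

View pics/s10z.png

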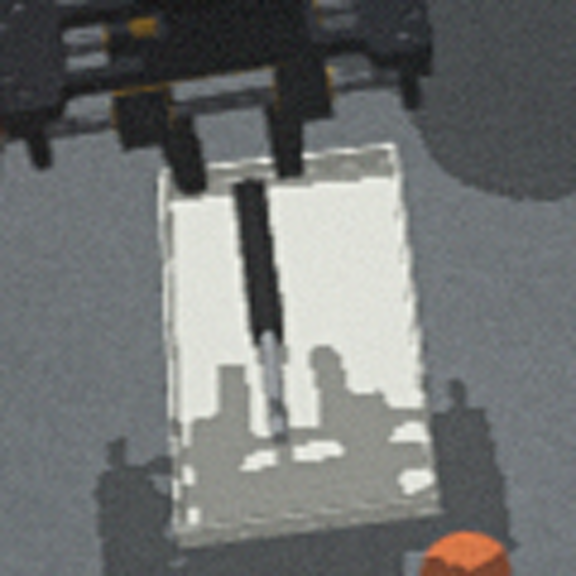

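The fingers straddle the handle line, with the stylus at (255,260 in the zoom). Descending.

```bash
python3 -m crank '[[-0.28,0.05,0,1.2,0],[-0.28,0.05,0,2.2,0],[-0.28,0.05,0,2.8,0],[-0.28,0.05,0,3,0],[-0.28,0.05,0,3.05,0]]' && python3 -m crank '[[-0.6,0,0,0,0],[-1,0,0,0,0],[-1,0,0,0,0],[-1,0,0,0,0],[-1,0,0,0,0]]' && python3 -c "
from h import *
st()"
```

```text
time: 27.95
ee_pos: [0.3852, -0.1286, 0.0228]
ee_rot: [1.0, 0.022, -0.001, -0.0]
force: [0.7, 0.4, 0.7]
finger_gap: 0.362
time: 28.37
ee_pos: [0.3862, -0.1292, 0.0244]
ee_rot: [1.0, 0.022, 0.001, 0.001]
force: [-0.9, 0.5, 8.3]
finger_gap: 0.177
t 28.37 pos [ 0.3862 -0.1292  0.0244] x [0.999 0.044 0.002] z [ 0.002 -0.002 -1.   ] F [-0.9  0.5  8.3] gap 0.177 q [-0.62  0.2   2.16 -0.    0.78  0.91]
```

```bash
python3 -m crank '[[-1,0,0,-0.8,0],[-1,0,0,-1.8,0],[-1,0,0,-2.8,0],[-1,0,0,-3.4,0]]'
python3 - <<'E'
from h import *
st()
p=shot('top','t11');q=shot('scene','s11')
cv2.imwrite('pics/t11z.png',cv2.resize(p['color'][100:180,350:440,::-1],None,fx=7,fy=7,interpolation=2))
cv2.imwrite('pics/s11z.png',cv2.resize(q['color'][210:430,160:320,::-1],None,fx=2.7,fy=2.7,interpolation=2))
cv2.imwrite('pics/t11y.png',cv2.resize(p['color'][165:275,430:530,::-1],None,fx=5,fy=5,interpolation=2))
for n,p_ in(('top',p),('scene',q)):
    C=cloud(p_);m=(abs(C[...,2]-.105)<.006)&(abs(C[...,0]-.72)<.1)&(abs(C[...,1]+.147)<.1)
    print(n,cv2.minAreaRect((C[m][:,:2]*1000).astype(np.float32)))
    rgb=p_['color'].astype(int); m=(rgb[...,0]>130)&(rgb[...,1]<70)&(rgb[...,2]<70)&(abs(C[...,0]-.7)<.05)&(abs(C[...,1]+.147)<.05)
    print('red',m.sum(),C[m].mean(0),np.argwhere(m).mean(0))
E
```

```text
time: 28.7
ee_pos: [0.3859, -0.129, 0.1107]
ee_rot: [1.0, 0.022, 0.001, 0.001]
force: [0.3, -0.8, -0.2]
finger_gap: 0.176
t 28.7 pos [ 0.3859 -0.129   0.1107] x [0.999 0.044 0.002] z [ 0.002 -0.002 -1.   ] F [ 0.3 -0.8 -0.2] gap 0.176 q [-0.62 -0.    2.14  0.    1.01  0.91]
top ((724.8446655273438, -146.75759887695312), (101.56566619873047, 130.75241088867188), 1.2661248445510864)
red 78 [ 0.72438069 -0.12061977  0.14014683] [129.14102564 387.91025641]
scene ((727.9630126953125, -147.09109497070312), (102.0740966796875, 129.9742431640625), 1.2393594980239868)
red 41 [ 0.69286859 -0.14689686  0.08288989] [361.58536585 231.        ]
```

View pics/t11z.png

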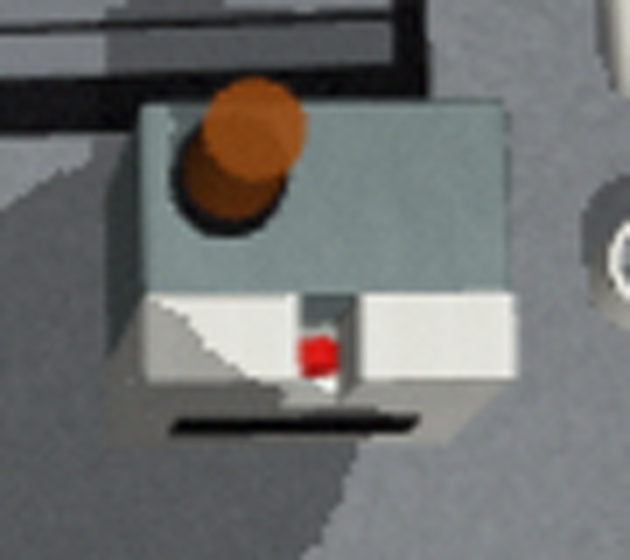

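View pics/s11z.png

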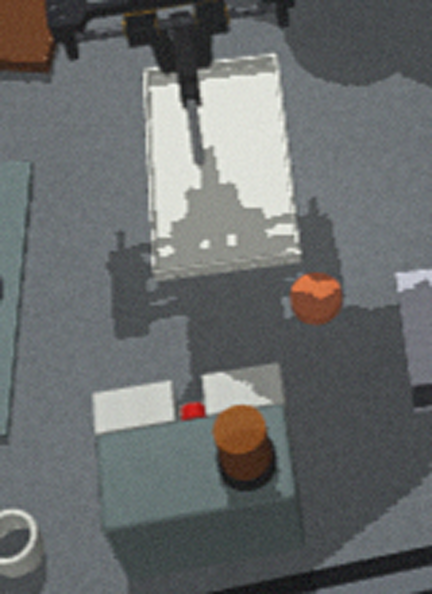

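View pics/t11y.png

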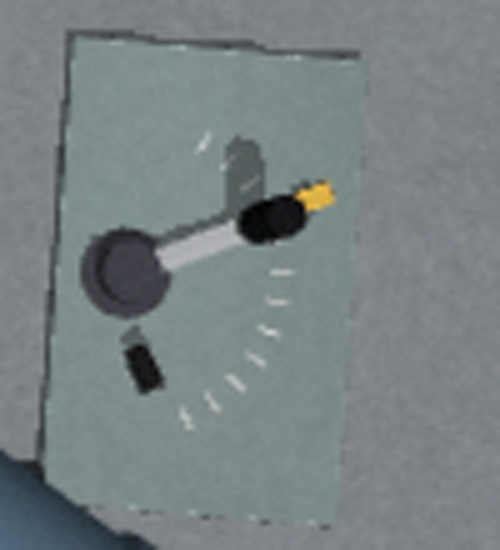

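Run:
```python
from h import *
c=np.array([.52506,-.32273])
for n in('top','scene'):
    p=shot(n);C=cloud(p);rgb=p['color'].astype(int)
    reg=(abs(C[...,0]-.545)<.07)&(abs(C[...,1]+.38)<.06)&(p['z_map']>0)
    kn=reg&(abs(C[...,2]-.058)<.006)&(rgb.max(-1)<60)
    g=reg&(rgb.min(-1)>115)&(rgb.max(-1)-rgb.min(-1)<22)&(C[...,2]>.008)&(C[...,2]<.03)
    br=reg&(rgb[...,0]-rgb[...,2]>60)
    on=lambda m,h: np.array([onplane(p,u,v,h)[:2] for v,u in np.argwhere(m)])
    K=on(kn,.058);B=on(br,.012);A=on(g,.014)
    vs,us=np.nonzero(g);print(n,'arm px',g.sum(),us.min(),us.max(),vs.min(),vs.max())
    a=A.mean(0);w,V=np.linalg.eigh(np.cov((A-a).T));print('arm dir',np.arctan(V[1,1]/V[0,1]),'mean',a)
    print('knob',K.mean(0),'brass',B.mean(0), 'dir knob',np.arctan2(*(K.mean(0)-c)[::-1]),'dir brass',np.arctan2(*(B.mean(0)-c)[::-1]))
    print('dir arm->brass', np.arctan2(*(B.mean(0)-a)[::-1]))
```

```text
top arm px 1461 454 499 186 238
arm dir 0.2721590353576472 mean [ 0.54308044 -0.38085293]
knob [ 0.55076024 -0.38694472] brass [ 0.56649929 -0.4241877 ] dir knob -1.1900972818972568 dir brass -1.1830361241497227
dir arm->brass -1.0753401562254257
scene arm px 188 96 148 303 354
arm dir 0.5164920353704573 mean [ 0.54157917 -0.36559391]
knob [ 0.55604049 -0.38724964] brass [ 0.56823021 -0.42045851] dir knob -1.1231370287308458 dir brass -1.1548358498161557
dir arm->brass -1.118605339047376
```

Run:
```python
from h import *
c=np.array([.52506,-.32273])
p=shot('top');rgb=p['color'].astype(int)
m=np.zeros((480,640),bool); m[208:222,461:481]=1
g=m&(rgb[...,0]>=150)
print(g.sum())
# subpixel: weight by (r-g difference)
w=(rgb[...,0]-rgb[...,1]+20).clip(0)*m
on=lambda h: np.array([onplane(p,u,v,h)[:2] for v,u in np.argwhere(g)])
for h in(.012,.015):
    A=on(h);a=A.mean(0);W,V=np.linalg.eigh(np.cov((A-a).T));print(h,a,'dir',np.arctan2(-abs(V[1,1]),V[0,1]*-np.sign(V[1,1])),W**.5,'from c',np.arctan2(*(a-c)[::-1]))
print(rgb[208:222:2,461:481:3,0])
```

```text
78
0.012 [ 0.53923866 -0.3610097 ] dir -1.2257200949830036 [0.00369367 0.01297182] from c -1.2160679427324517
0.015 [ 0.53891556 -0.35990652] dir -1.2257200949830032 [0.00368404 0.01293801] from c -1.2140467597024536
[[128 131 128 125  86  89  11]
 [131 129  87  88 145 170   4]
 [ 82  88 125 173 171 175  39]
 [102 169 172 175 175 150 127]
 [109 173 173 156 127 127 126]
 [ 64 171 130 124 126 130 127]
 [ 69 104 129 128 129 126 126]]
```

Run:
```python
from h import *
c=np.array([.52506,-.32273])
p=shot('top')
for f,ce in (('t6',(462,252)),('top3',(462,252)),('t8',(462,252)),('top0',(475,237)),('t11',(484,209))):
    im=cv2.imread(f'pics/{f}.png')[:,:,::-1].astype(int)
    m=np.zeros((480,640),bool); m[ce[1]-16:ce[1]+16,ce[0]-18:ce[0]+18]=1
    d=(m&(im.max(-1)<45)).astype(np.uint8)
    n,l,s,cc=cv2.connectedComponentsWithStats(d)
    for i in range(1,n):
        if s[i,4]<25: continue
        u,v=cc[i]
        for h in (.037,):
            P=onplane(p,u,v,h)[:2]-c; print(f,s[i],np.round([np.hypot(*P),np.arctan2(P[1],P[0])],4))
        # circle at top/bottom: compare extreme silhouettes
```

```text
t6 [456 236   6   7  31] [ 0.0537 -3.1408]
t6 [463 240  13   8  87] [ 0.0716 -2.7459]
top3 [453 236  22  32 153] [ 0.0876 -3.0877]
top3 [466 236  14  24 202] [ 0.0819 -2.6336]
t8 [456 236   6   7  31] [ 0.0537 -3.1408]
t8 [463 240  13   8  88] [ 0.0716 -2.7438]
top0 [473 233  13   8  91] [ 0.0719 -2.2919]
top0 [457 234   5   9  33] [ 0.0524 -3.1348]
t11 [478 204  13  10  91] [ 0.0724 -1.197 ]
```

Run:
```python
from h import *
c=np.array([.52506,-.32273]);p=shot('top')
for f in('top0','t6','t8'):
    im=cv2.imread(f'pics/{f}.png')[:,:,::-1].astype(int)
    m=np.zeros((480,640),bool);m[190:220,480:505]=1
    for t in (40,60,80):
        g=m&(im[...,0]-im[...,2]>t); w=((im[...,0]-im[...,2])*g).astype(float); v,u=np.mgrid[:480,:640]
        for h in (.0115,): 
            P=onplane(p,(u*w).sum()/w.sum(),(v*w).sum()/w.sum(),h)[:2]-c; print(f,t,g.sum(),np.hypot(*P),np.arctan2(P[1],P[0]))
```

```text
top0 40 39 0.10738007252112758 -1.1834841203531679
top0 60 30 0.1070312839831334 -1.182776013842326
top0 80 29 0.10729495900001564 -1.1827120889107827
t6 40 41 0.10742465871916702 -1.1830754755336002
t6 60 38 0.10751834782377769 -1.184554623336567
t6 80 32 0.10716136746282029 -1.184547593568256
t8 40 41 0.10743435406038349 -1.183111631706994
t8 60 38 0.10752162600937568 -1.1845707552386635
t8 80 31 0.10725280794661499 -1.1836194144592795
```

```bash
python3 -c "
from h import *
to(.535,-.151,.0885,1.3)"
```

```text
units [5.98 1.19 0.73] turn 0.2 yaw now 2.5 rows>= 4
```

```bash
python3 -m crank '[[-1,1.5,0.3,0,0.1],[-1,3,0.6,0,0.2],[-1,4.4,0.9,0.3,0.2],[-1,5.4,1.2,0.7,0.2],[-1,5.95,1.2,0.75,0.2]]' && python3 -m crank '[[-1,0,0,0,0],[-1,0,0,0,0]]'
python3 - <<'E'
from h import *
o=st()
p=shot('top','t12');q=shot('scene','s12')
cv2.imwrite('pics/t12z.png',cv2.resize(p['color'][100:220,340:450,::-1],None,fx=4.9,fy=4.9,interpolation=2))
cv2.imwrite('pics/s12z.png',cv2.resize(q['color'][270:420,170:300,::-1],None,fx=4,fy=4,interpolation=2))
r=R.from_quat(o['ee_rot']).as_matrix()
tip=o['ee_pos']+r@np.array([.105,0,.0134]);print('pred tip',tip,proj(p,tip),proj(q,tip),'recess',proj(p,[.6748,-.1479,.075]),proj(q,[.678,-.1479,.075]))
E
```

```text
time: 29.47
ee_pos: [0.5366, -0.1525, 0.0867]
ee_rot: [1.0, 0.011, -0.001, -0.001]
force: [-0.9, -1.0, 0.2]
finger_gap: 0.177
time: 29.63
ee_pos: [0.5342, -0.1514, 0.0877]
ee_rot: [1.0, 0.012, -0.002, -0.001]
force: [-0.8, -0.0, -0.0]
finger_gap: 0.179
t 29.63 pos [ 0.5342 -0.1514  0.0877] x [ 1.     0.024 -0.003] z [-0.003  0.002 -1.   ] F [-0.8 -0.  -0. ] gap 0.179 q [-0.49  0.35  1.77 -0.    1.02  1.06]
pred tip [ 0.63912586 -0.1488628   0.07394547] [[394.56180141 171.11245239]] [[228.67345086 338.59803724]] recess [[394.25616602 156.94436929]] [[230.45450938 356.26481347]]
```

View pics/t12z.png

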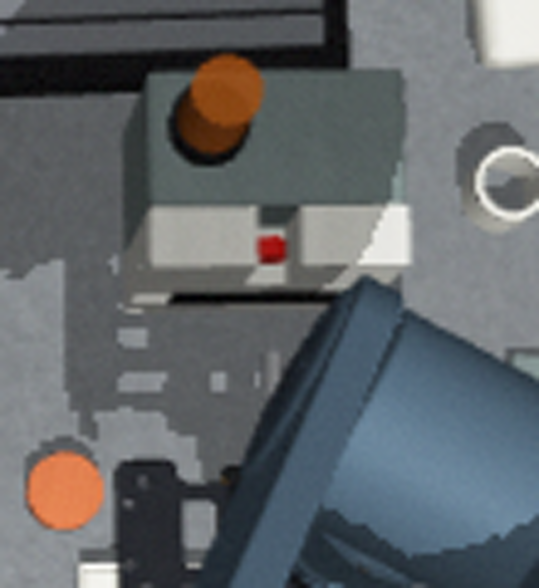

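View pics/s12z.png

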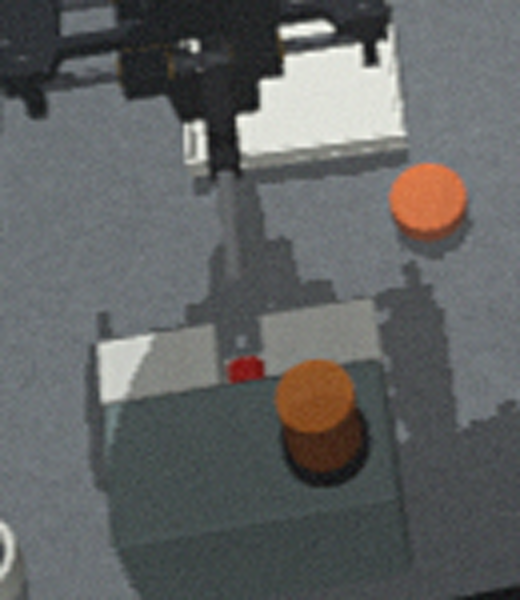

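```bash
python3 -m crank '[[-1,0.5,0,-0.04,0],[-1,1,0,-0.04,0],[-1,1.4,0,-0.04,0],[-1,1.7,0,-0.04,0],[-1,1.7,0,-0.04,0]]';python3 -m crank '[[-1,0.15,0,0,0],[-1,0.15,0,0,0],[-1,0.15,0,0,0]]'; python3 -m crank '[[-1,0.1,0,0,0],[-1,0.1,0,0,0],[-1,0.1,0,0,0]]'
```

```text
time: 30.15
ee_pos: [0.5781, -0.1511, 0.091]
ee_rot: [1.0, 0.011, 0.0, 0.0]
force: [-0.2, 1.2, -1.3]
finger_gap: 0.176
time: 30.4
ee_pos: [0.5809, -0.1509, 0.0905]
ee_rot: [1.0, 0.011, -0.0, -0.0]
force: [-0.4, -0.0, -0.7]
finger_gap: 0.179
time: 30.65
ee_pos: [0.5833, -0.1508, 0.0903]
ee_rot: [1.0, 0.011, -0.001, -0.0]
force: [-2.8, -0.5, -0.4]
finger_gap: 0.176
```

```bash
python3 -m crank '[[-1,0.12,0,0.04,0],[-1,0.12,0,0.04,0],[-1,0.12,0,0.04,0]]'; python3 -m crank '[[-1,0.12,0,0,0],[-1,0.12,0,0,0],[-1,0.12,0,0,0]]'; python3 -m crank '[[-1,0.1,0,0,0],[-1,0.1,0,0,0],[-1,0.1,0,0,0]]'
```

```text
time: 30.9
ee_pos: [0.5866, -0.1507, 0.0894]
ee_rot: [1.0, 0.012, -0.0, -0.0]
force: [-4.9, 0.0, 0.4]
finger_gap: 0.181
time: 31.15
ee_pos: [0.5877, -0.1505, 0.0885]
ee_rot: [1.0, 0.011, -0.003, -0.001]
force: [-10.0, -0.7, 1.4]
finger_gap: 0.175
time: 31.4
ee_pos: [0.5883, -0.1502, 0.0875]
ee_rot: [1.0, 0.012, -0.005, -0.001]
force: [-15.1, -1.4, 2.0]
finger_gap: 0.177
```

```bash
python3 -m crank '[[-1,0.06,0,0,0],[-1,0.06,0,0,0],[-1,0.06,0,0,0]]'
python3 - <<'E'
from h import *
q=shot('scene','s13')
cv2.imwrite('pics/s13z.png',cv2.resize(q['color'][270:420,170:300,::-1],None,fx=4,fy=4,interpolation=2))
E
```

```text
time: 31.65
ee_pos: [0.5886, -0.15, 0.0869]
ee_rot: [1.0, 0.011, -0.006, -0.001]
force: [-18.0, -2.3, 1.4]
finger_gap: 0.175
```

View pics/s13z.png

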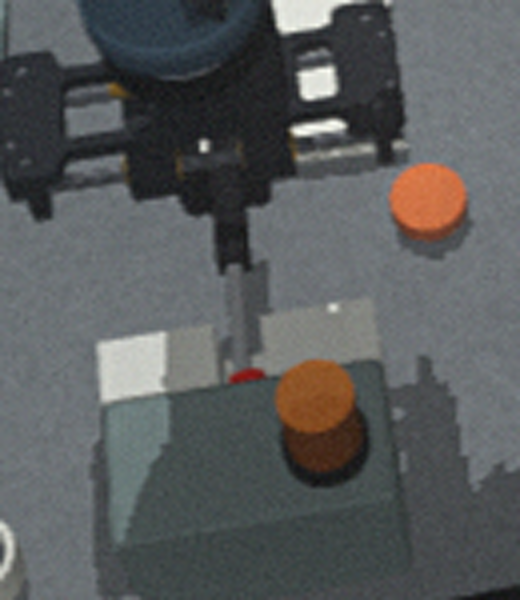

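The rod tip is in the slot on the red button at (245,375). Force reached 18 N with no further travel, about 6 mm past contact, so the button is fully in. I'll retract and return the stylus.

```bash
python3 -m crank '[[-1,-0.6,0,0,0],[-1,-1.6,0,0,0],[-1,-2.6,0,-0.2,0],[-1,-3.8,0,-0.4,0],[-1,-5,0,-0.6,0]]'; python3 -c "
from h import *
to(.386,-.129,.1,2.5)"
```

```text
time: 32.12
ee_pos: [0.4686, -0.1536, 0.1049]
ee_rot: [1.0, 0.012, 0.001, 0.0]
force: [0.1, 0.2, -0.2]
finger_gap: 0.177
units [-3.28 -1.06  0.19] turn -0.19 yaw now 1.3 rows>= 3
```

```bash
python3 -m crank '[[-1,-1.2,-0.4,0,-0.1],[-1,-2.4,-0.8,0,-0.2],[-1,-3.1,-1.05,0,-0.2],[-1,-3.2,-1.05,0.1,-0.2],[-1,-3.2,-1.05,0.1,-0.2]]'
python3 - <<'E'
from h import *
to(.386,-.129,.028,2.5)
q=shot('scene','s14')
cv2.imwrite('pics/s14z.png',cv2.resize(q['color'][190:330,180:300,::-1],None,fx=4.2,fy=4.2,interpolation=2))
E
```

```text
time: 32.53
ee_pos: [0.3886, -0.1293, 0.1023]
ee_rot: [1.0, 0.022, 0.001, 0.0]
force: [-0.5, 0.4, -0.4]
finger_gap: 0.175
units [-0.11 -0.02  2.97] turn -0.0 yaw now 2.5 rows>= 2
```

View pics/s14z.png

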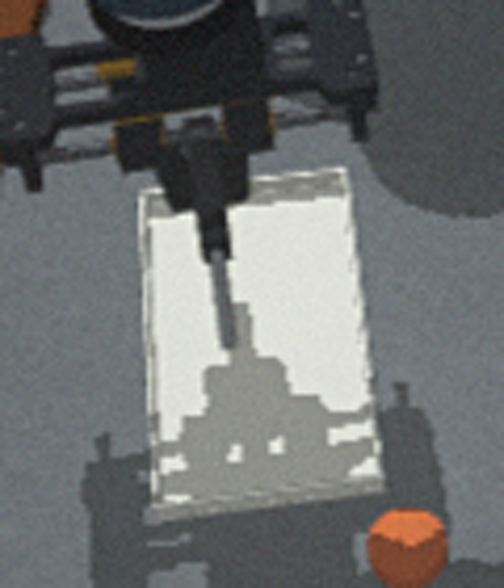

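```bash
python3 -m crank '[[-1,-0.05,0,1.2,0],[-1,-0.05,0,2.2,0],[-1,-0.05,0,2.8,0],[-1,-0.05,0,2.95,0],[-1,-0.05,0,2.95,0]]'; python3 -m crank '[[-1,0,0,0.08,0],[-1,0,0,0.08,0],[-1,0,0,0.08,0]]'; python3 -m crank '[[-1,0,0,0.07,0],[-1,0,0,0.07,0],[-1,0,0,0.07,0]]'
```

```text
time: 33.0
ee_pos: [0.3876, -0.1293, 0.0275]
ee_rot: [1.0, 0.022, -0.001, -0.001]
force: [0.6, 0.3, -2.1]
finger_gap: 0.181
time: 33.25
ee_pos: [0.3881, -0.1297, 0.0272]
ee_rot: [1.0, 0.022, 0.001, 0.001]
force: [-0.3, 1.0, 0.1]
finger_gap: 0.176
time: 33.5
ee_pos: [0.388, -0.1297, 0.0253]
ee_rot: [1.0, 0.022, 0.001, 0.001]
force: [2.1, -0.1, 2.9]
finger_gap: 0.182
```

Touching the tray floor. Release to a small opening and rise.

```bash
python3 -m crank '[[-0.28,0,0,0,0],[-0.28,0,0,0,0],[-0.28,0,0,0,0],[-0.28,0,0,-0.4,0],[-0.28,0,0,-1.2,0]]'; python3 -m crank '[[-0.28,0,0,-1.2,0],[-0.28,0,0,-2.4,0],[0,0,0,-3.2,0]]'
python3 - <<'E'
from h import *
q=shot('scene','s15');p=shot('top','t15')
cv2.imwrite('pics/s15z.png',cv2.resize(q['color'][190:330,180:300,::-1],None,fx=4.2,fy=4.2,interpolation=2))
c=np.array([.52506,-.32273])
im=p['color'].astype(int);d=np.zeros((480,640),bool);d[190:232,462:505]=1
d=(d&(im.max(-1)<45)).astype(np.uint8);n,l,s,cc=cv2.connectedComponentsWithStats(d)
for i in range(1,n):
    P=onplane(p,*cc[i],.037)[:2]-c;print(s[i],np.hypot(*P),np.arctan2(P[1],P[0]))
to(.5512,-.3877,.14,112.2)
E
```

```text
time: 33.92
ee_pos: [0.3851, -0.1279, 0.053]
ee_rot: [1.0, 0.022, -0.002, -0.002]
force: [-0.3, 0.9, 0.7]
finger_gap: 0.359
time: 34.17
ee_pos: [0.3874, -0.1294, 0.1367]
ee_rot: [1.0, 0.022, 0.001, 0.0]
force: [0.9, 1.0, 0.3]
finger_gap: 0.414
[478 204  13  10  93] 0.07210889182960646 -1.1990100922542306
units [ 6.030e+00  1.056e+01 -1.000e-02] turn -18.28 yaw now 2.5 rows>= 16
```

View pics/s15z.png

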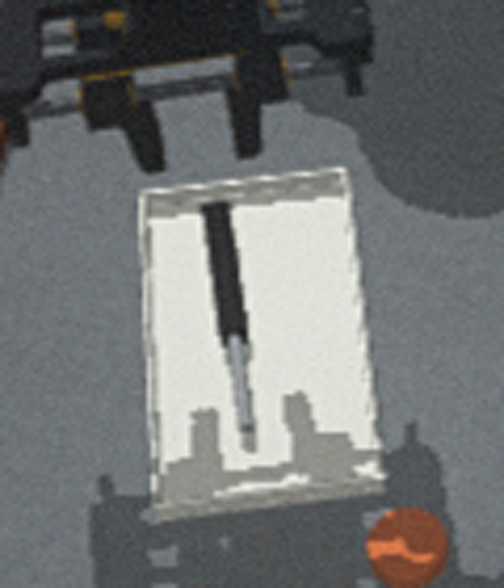

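The stylus lies flat in the white tray at (230,310 in the zoom). The lever held at the pointer during the press. Now swing it home.

```bash
python3 -m crank '[[0,1,1.1,0,-1.1],[0,2,2.2,0,-2.2],[0,3,3.3,0,-3.3],[0,4,4.4,0,-4.4],[0,4.8,5.5,0,-5.5]]' && python3 -m crank '[[0,0,0,0,-1.1],[0,0,0,0,-2.2],[0,0,0,0,-3.3],[0,0,0,0,-4.4],[0,0,0,0,-5.5]]' && python3 -m crank '[[0,0,0,0,-1.1],[0,0,0,0,-2.2],[0,0,0,0,-3.3],[0,0,0,0,-4.4],[0,0,0,0,-5.5]]' && python3 -c "
from h import *
to(.5512,-.3877,.14,112.2)"
```

```text
time: 34.68
ee_pos: [0.5138, -0.2619, 0.1325]
ee_rot: [0.951, 0.308, -0.0, -0.001]
force: [-0.1, 0.2, 0.4]
finger_gap: 0.501
time: 35.1
ee_pos: [0.5121, -0.2607, 0.1323]
ee_rot: [0.825, 0.565, -0.0, -0.002]
force: [-0.1, 0.3, -0.0]
finger_gap: 0.5
time: 35.52
ee_pos: [0.5121, -0.2606, 0.1324]
ee_rot: [0.63, 0.776, -0.0, -0.002]
force: [-0.8, -0.1, -0.6]
finger_gap: 0.499
units [-5.3   0.49 -0.32] turn -1.73 yaw now 101.8 rows>= 4
```

```bash
python3 -m crank '[[0,-1.4,0.1,0,-0.9],[0,-2.8,0.25,0,-1.7],[0,-4.2,0.4,0,-1.7],[0,-5.3,0.5,0,-1.7],[0,-5.3,0.5,0,-1.7]]' && python3 -c "
from h import *
to(.551,-.388,.046,112.2)"
```

```text
time: 35.93
ee_pos: [0.5515, -0.3932, 0.1325]
ee_rot: [0.563, 0.827, -0.001, 0.0]
force: [-0.2, 0.3, 0.5]
finger_gap: 0.502
units [0.21 0.06 3.46] turn -0.11 yaw now 111.5 rows>= 3
```

```bash
python3 -m crank '[[0,0.15,0.05,1.2,0],[0,0.15,0.05,2.4,0],[0,0.15,0.05,3.3,0],[0,0.15,0.05,3.45,0],[-0.5,0.15,0.05,3.45,0]]' && python3 -m crank '[[-1,0,0,0,0],[-1,0,0,0,0],[-1,0,0,0,0],[-1,0,0,0,0]]' && python3 -c "
from h import *
import math
o=st()
c=np.array([.5242,-.3218])
for a in (-1.6,-2.,-2.4,-2.747): to(c[0]+.071*math.cos(a),c[1]+.071*math.sin(a),.05,math.degrees(a)+180)"
```

```text
time: 36.35
ee_pos: [0.5496, -0.3823, 0.0448]
ee_rot: [0.561, 0.828, 0.001, -0.003]
force: [0.3, 0.3, -0.3]
finger_gap: 0.442
time: 36.68
ee_pos: [0.5522, -0.3856, 0.0502]
ee_rot: [0.561, 0.828, -0.0, 0.001]
force: [-0.4, -1.9, 2.7]
finger_gap: 0.24
t 36.68 pos [ 0.5522 -0.3856  0.0502] x [-0.37   0.929 -0.003] z [ 0.002 -0.002 -1.   ] F [-0.4 -1.9  2.7] gap 0.24 q [-0.79  0.62  1.46 -0.    1.06 -1.16]
units [ 0.18 -1.22  0.  ] turn 3.9 yaw now 111.7 rows>= 4
units [ 0.82 -2.15  0.  ] turn 7.72 yaw now 111.7 rows>= 7
units [ 1.78 -2.75 -0.  ] turn 11.54 yaw now 111.7 rows>= 10
units [ 2.74 -2.94 -0.  ] turn 14.85 yaw now 111.7 rows>= 13
```

```bash
python3 -m crank '[[-1,0.02,-0.3,0,1],[-1,0.06,-0.6,0,1.9],[-1,0.1,-0.9,0,2.9],[-1,0.18,-1.2,0,3.9],[-1,0.3,-1.45,0,4.8]]' && python3 -c "
from h import *
import math
o=st();r=R.from_quat(o['ee_rot']).as_matrix();print(r.T@o['force'])
c=np.array([.5242,-.3218])
print(np.hypot(*(o['ee_pos'][:2]-c)),np.arctan2(*(o['ee_pos'][:2]-c)[::-1]))
for a in (-2.,-2.2,-2.4,-2.747): to(c[0]+.071*math.cos(a),c[1]+.071*math.sin(a),.05,math.degrees(a)+180)"
```

```text
time: 37.1
ee_pos: [0.5167, -0.3904, 0.0501]
ee_rot: [0.751, 0.66, 0.002, 0.001]
force: [6.2, 6.2, 2.9]
finger_gap: 0.239
t 37.1 pos [ 0.5167 -0.3904  0.0501] x [0.129 0.992 0.001] z [ 0.004  0.    -1.   ] F [6.2 6.2 2.9] gap 0.239 q [-0.83  0.57  1.53  0.    1.03 -0.7 ]
[ 6.99778916  5.39291581 -2.89750572]
0.06901031430637761 -1.680412878427666
units [ 0.05 -0.89  0.  ] turn 2.86 yaw now 82.6 rows>= 3
units [ 0.27 -1.42 -0.  ] turn 4.77 yaw now 82.6 rows>= 5
units [ 0.59 -1.88 -0.  ] turn 6.68 yaw now 82.6 rows>= 6
units [ 1.34 -2.51 -0.  ] turn 10.0 yaw now 82.6 rows>= 9
```

```bash
python3 -m crank '[[-1,0.04,-0.3,0,1],[-1,0.08,-0.6,0,1.9],[-1,0.15,-0.9,0,2.9],[-1,0.22,-1.2,0,3.9],[-1,0.34,-1.45,0,4.8]]' && python3 -c "
from h import *
import math
o=st();r=R.from_quat(o['ee_rot']).as_matrix();print(r.T@o['force'])
c=np.array([.5242,-.3218])
print(np.hypot(*(o['ee_pos'][:2]-c)),np.arctan2(*(o['ee_pos'][:2]-c)[::-1]))
for a in (-2.6,-2.747,): to(c[0]+.071*math.cos(a),c[1]+.071*math.sin(a),.05,math.degrees(a)+180)"
```

```text
time: 37.52
ee_pos: [0.4832, -0.3769, 0.0501]
ee_rot: [0.892, 0.452, 0.003, 0.001]
force: [14.0, 8.7, 0.7]
finger_gap: 0.241
t 37.52 pos [ 0.4832 -0.3769  0.0501] x [0.591 0.807 0.004] z [ 0.007  0.    -1.   ] F [14.   8.7  0.7] gap 0.241 q [-0.86  0.51  1.63  0.01  0.99 -0.23]
[15.24751127  6.13639337 -0.56312013]
0.06868571451132414 -2.210015428053605
units [ 0.13 -1.08 -0.  ] turn 3.79 yaw now 53.8 rows>= 4
units [ 0.32 -1.45 -0.  ] turn 5.19 yaw now 53.8 rows>= 5
```

```bash
python3 -m crank '[[-1,0.1,-0.28,0,1],[-1,0.15,-0.55,0,1.9],[-1,0.2,-0.82,0,2.9],[-1,0.28,-1.05,0,3.8],[-1,0.36,-1.25,0,4.6]]' && python3 -c "
from h import *
import math
o=st();r=R.from_quat(o['ee_rot']).as_matrix();print(r.T@o['force'])
c=np.array([.5242,-.3218])
print(np.hypot(*(o['ee_pos'][:2]-c)),np.arctan2(*(o['ee_pos'][:2]-c)[::-1]))
for a in (-2.747,): to(c[0]+.071*math.cos(a),c[1]+.071*math.sin(a),.05,math.degrees(a)+180)"
```

```text
time: 37.93
ee_pos: [0.463, -0.3523, 0.0501]
ee_rot: [0.974, 0.227, 0.003, 0.002]
force: [12.9, 4.8, -2.4]
finger_gap: 0.24
t 37.93 pos [ 0.463  -0.3523  0.0501] x [0.897 0.442 0.005] z [ 0.007 -0.002 -1.   ] F [12.9  4.8 -2.4] gap 0.24 q [-0.86  0.46  1.72  0.    0.96  0.25]
[13.68846527  1.44249641  2.45732714]
0.06839664475687908 -2.678639237917679
units [-0.1  -0.19  0.  ] turn 0.6 yaw now 26.2 rows>= 1
```

```bash
python3 -m crank '[[-1,0.05,-0.12,0,0.3],[-1,0.08,-0.22,0,0.6],[-1,0.08,-0.22,0,0.6]]'; python3 -m crank '[[-1,0.02,-0.15,0,0],[-1,0.02,-0.15,0,0],[-1,0.02,-0.15,0,0]]' && python3 -c "
from h import *
o=st();r=R.from_quat(o['ee_rot']).as_matrix();print(r.T@o['force'])"
```

```text
time: 38.18
ee_pos: [0.4612, -0.3479, 0.0501]
ee_rot: [0.98, 0.198, 0.002, 0.002]
force: [4.4, -1.4, 0.8]
finger_gap: 0.243
time: 38.43
ee_pos: [0.4611, -0.3476, 0.0503]
ee_rot: [0.98, 0.199, 0.003, 0.005]
force: [7.6, -13.7, -11.5]
finger_gap: 0.243
t 38.43 pos [ 0.4611 -0.3476  0.0503] x [0.921 0.389 0.003] z [ 0.007 -0.01  -1.   ] F [  7.6 -13.7 -11.5] gap 0.243 q [-0.85  0.44  1.73 -0.    0.95  0.32]
[ 1.63061252 15.47806751 11.63748797]
```

```bash
python3 -m crank '[[-1,0,-0.15,0,0],[-1,0,-0.15,0,0],[-1,0,-0.15,0,0],[-1,0,0.03,0,0],[-1,0,0.03,0,0]]';  python3 -m crank '[[-0.3,0,0,0,0],[0,0,0,0,0],[0,0,0,0,0]]' && python3 -m crank '[[0,0,0,-1.4,0],[0,0,0,-2.8,0],[0,0,0,-4,0],[0,-1,-1.5,-5,0],[0,-2,-3,-5,0]]'
python3 - <<'E'
from h import *
st()
q=shot('scene','s16');p=shot('top','t16')
cv2.imwrite('pics/s16z.png',cv2.resize(q['color'][265:385,75:185,::-1],None,fx=4.5,fy=4.5,interpolation=2))
E
```

```text
time: 38.85
ee_pos: [0.4612, -0.3477, 0.0502]
ee_rot: [0.98, 0.198, 0.002, 0.004]
force: [6.5, -9.9, -6.1]
finger_gap: 0.239
time: 39.1
ee_pos: [0.4586, -0.3437, 0.0486]
ee_rot: [0.98, 0.199, -0.0, -0.0]
force: [0.1, 0.8, 0.2]
finger_gap: 0.448
time: 39.52
ee_pos: [0.3954, -0.3031, 0.1766]
ee_rot: [0.98, 0.199, 0.002, 0.004]
force: [-0.1, -0.4, 0.6]
finger_gap: 0.504
t 39.52 pos [ 0.3954 -0.3031  0.1766] x [0.921 0.39  0.002] z [ 0.005 -0.006 -1.   ] F [-0.1 -0.4  0.6] gap 0.504 q [-0.89  0.09  1.88  0.    1.16  0.28]
```

View pics/s16.png

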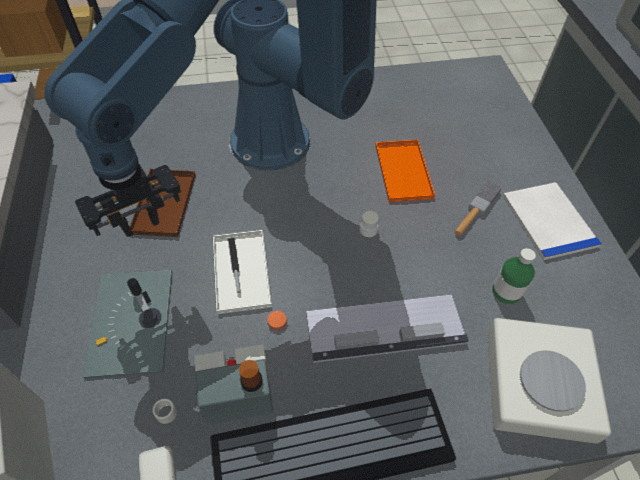

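View pics/t16.png

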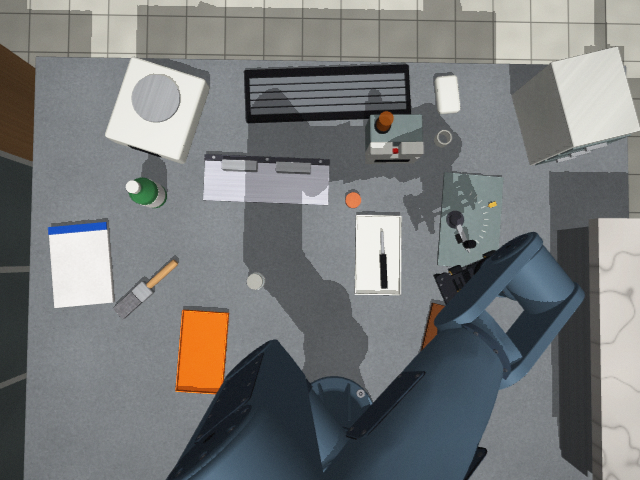

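Run:
```python
from h import *
p=shot('top');c=np.array([.52506,-.32273]);im=p['color'].astype(int)
a=cv2.resize(p['color'][140:210,195:340,::-1],None,fx=5.3,fy=5.3,interpolation=2);cv2.imwrite('pics/f1.png',a)
d=np.zeros((480,640),bool);d[236:262,455:482]=1
d=(d&(im.max(-1)<45)).astype(np.uint8);n,l,s,cc=cv2.connectedComponentsWithStats(d)
for i in range(1,n):
    P=onplane(p,*cc[i],.037)[:2]-c;print(s[i],np.hypot(*P),np.arctan2(P[1],P[0]))
q=shot('scene')
cv2.imwrite('pics/f2.png',cv2.resize(q['color'][285:365,295:475,::-1],None,fx=4.4,fy=4.4,interpolation=2))
C=cloud(p);C2=cloud(q)
for CC in(C,C2):
    m=(CC[...,2]>.029)&(CC[...,2]<.04)&(abs(CC[...,0]-.65)<.05)&(abs(CC[...,1]-.18)<.16)
    n,l,s,cc=cv2.connectedComponentsWithStats(m.astype(np.uint8))
    for i in range(1,n):
        if s[i,4]>60: print(s[i],[np.round(x,1) for x in cv2.minAreaRect((CC[l==i][:,:2]*1000).astype(np.float32))])
```

```text
[456 236   6   7  31] 0.05367350366286433 -3.1408438393618745
[463 240  13   8  88] 0.07158095582878744 -2.743836615425733
[476 259   6   3  11] 0.12180904432460175 -2.6876002058064588
[222 159  35  12 355] [array([660.5, 248.3]), array([89.6, 26.7]), np.float64(88.1)]
[276 162  35  11 350] [array([656. , 108.3]), array([88.8, 26.9]), np.float64(89.0)]
[400 323  45  17 517] [array([664.2, 248.2]), array([91.9, 28.4]), np.float64(87.5)]
[334 331  45  17 526] [array([659.7, 108.1]), array([90. , 27.6]), np.float64(89.1)]
```

View pics/f1.png

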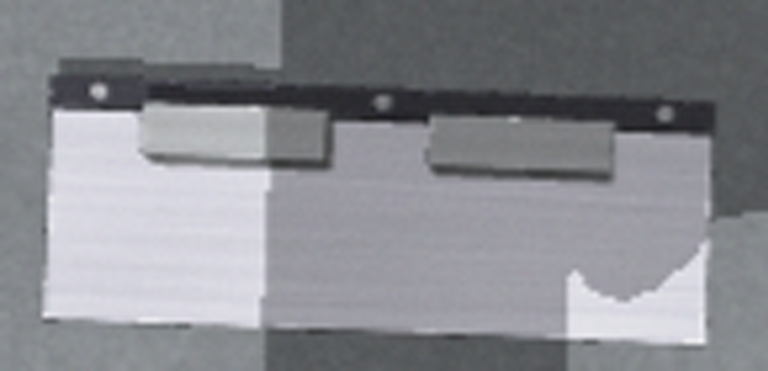

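View pics/f2.png

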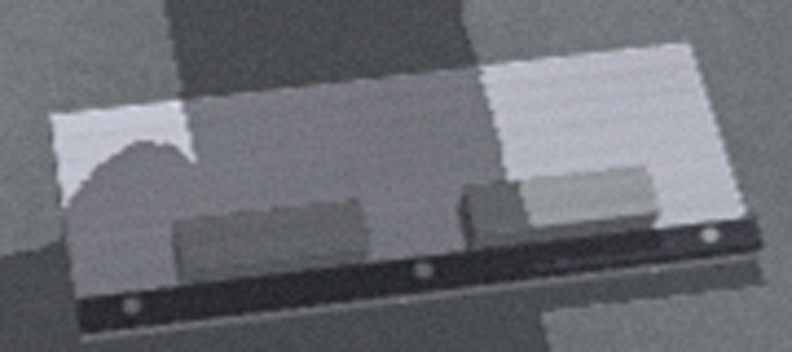

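View pics/s16z.png

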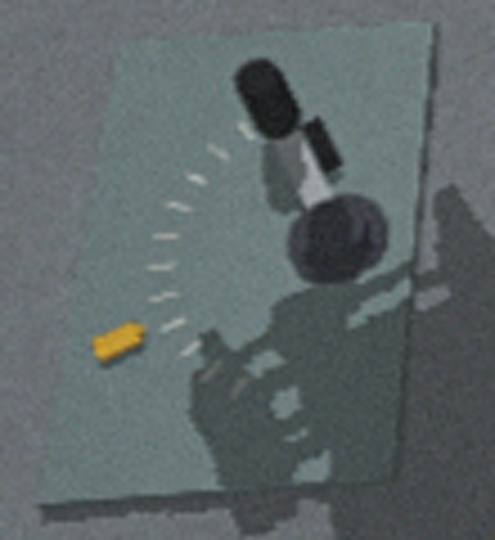

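Run:
```python
from h import *
# top-face far/near edges of each bar: subpixel by strongest brightness gradients averaged over shots
ps=[shot('top') for _ in range(4)];p=ps[-1]
g=np.mean([x['color'].astype(np.float32).mean(-1) for x in ps],0)
cv2.imwrite('pics/g.png',g)
for nm,u0,u1 in(('B',224,256),('A',278,309)):
    far=[];near=[]
    for u in range(u0,u1):
        d=np.diff(g[150:180,u]); 
        def sub(i):
            w=np.abs(d[i-1:i+2]);return 150+i-1+.5+(w*np.arange(3)).sum()/w.sum()
        i=int(np.argmax(d[3:14]))+3; far.append(onplane(p,u,sub(i),.034)[:2])
        j=i+7+int(np.argmin(d[i+7:i+13]));near.append(onplane(p,u,sub(j),.034)[:2])
    for k,E in(('far',far),('near',near)):
        E=np.array(E)
        for _ in range(3):
            c=np.polyfit(E[:,1],E[:,0],1);r=E[:,0]-np.polyval(c,E[:,1]);E=E[abs(r)<2*r.std()+1e-6]
        ym=E[:,1].mean(); print(nm,k,'yaw',-np.degrees(np.arctan(c[0])),'x-fence mm',1000*(np.polyval(c,ym)-(.66733+(ym-.1)*.03087)),r.std(),len(E))
```

```text
B far yaw -1.6729033221988812 x-fence mm 1.5629363832504461 0.00033300683137171377 32
B near yaw -1.5696100468115672 x-fence mm -24.036972131710744 0.0009510127424109768 32
A far yaw -1.877335819629948 x-fence mm 1.4970816561921119 0.0002726718679723781 29
A near yaw -1.4070482190782374 x-fence mm -23.667908145445725 0.0007904486466388445 31[ WARN:0@3.596] global loadsave.cpp:1063 imwrite_ Unsupported depth image for selected encoder is fallbacked to CV_8U.
```

```bash
python3 -c "
from h import *
st(); print(ctrl.hand_in())"
```

```text
t 39.92 pos [ 0.3944 -0.3017  0.1723] x [0.921 0.39  0.   ] z [ 0. -0. -1.] F [-0.4 -0.9  0.4] gap 0.498 q [-0.89  0.1   1.88  0.    1.16  0.28]
the job is handed in; nothing more can be done
None
```

I did every step in the order asked and handed the job in at about 40 s. No verdict came back, so the results below are my own checks.

- **Lever, first time home:** I swung it against the rubber stop, where force rose with no further travel.
- **Bars:** only two were there. I laid both on the stage and pressed each against the fence with the closed fingers. In the last images both lie at the same offset from the fence line, and their yaw (−1.7° and −1.9°) matches the fence (about −1.75°). Neither had been knocked aside.
- **Lever to pointer:** it read about 0.014 rad short of the brass pointer in the top camera. Earlier, rougher estimates differed by up to about 0.03 rad. I judged this close enough and did not correct it. It had not moved after the press.
- **Button:** I pushed it with the stylus tip to a hard stop. Force reached 18 N about 6 mm past first contact, and the image showed the tip on the button.
- **Finish:** the stylus lies flat in its white tray. The lever is home again at the same measured angle as the first time. By eye, the other things on the bench look to be where they were. The arm was clear of everything at hand-in.

The two cameras disagreed by about 3 to 4 mm in x, so I relied on the top camera and on felt contact.

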